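# Hang the stage brackets and pack the drying case

### The job

Lift every blue bracket out of its cavity in the open case and hang each on a stud of its own on the white panel: entry hole over the stud's head, plate back against the panel, then down until the stud sits at the top of the slot. Stand every orange drying cartridge upright in a well of its own in the case's trough. Only when all that is done, press the red pad at the knee of the lid's locked folding stay to break it, then lower the lid fully shut, leaving the other things on the bench where they are.

Things in the scene. Friction and masses are not known exactly. Their poses are not given: they have to be found in the camera images.
- bracket_a: blue L bracket (b, c alike). Plate 64 wide (own y), 5 thick (own x -2.5..2.5), z 0..85, grip tab 40 wide on top to z 120. Foot 5 thick from the plate's bottom out to own x -36, lip to z 13. Origin: plate's bottom centre. Keyhole on y 0: entry hole 26 square centred z 45, tapering into a 12 wide slot ending at z 69; locked, the stud is at z 65. Back (own +x) goes against the panel. 0.1-0.2 kg. None if absent
- bracket_b: blue bracket, same shape and frame as bracket_a. At the start every bracket present stands upright in one of the case's three cavities (any of them), own x along the case's own +y, its underside 6 mm above the table; the cavity walls reach 26 mm above the table and leave about 3 mm play. None if absent
- bracket_c: blue bracket, same shape and frame as bracket_a, starts as told at bracket_b. None if absent
- cartridge_a: orange upright drying cartridge with a white band and a heavy steel foot, a plain cylinder 52 in diameter, 66 tall; origin at the centre of its underside, z up; 0.15 to 0.3 kg. Starts upright on the table. None if absent
- cartridge_b: orange upright drying cartridge with a white band and a heavy steel foot, a plain cylinder 52 in diameter, 66 tall; origin at the centre of its underside, z up; 0.15 to 0.3 kg. Starts upright on the table. None if absent
- case: grey open storage case fixed to the table, 210 deep (own x) x 362 wide (own y) x 135 high, walls 6; origin: centre of its underside; own +x is the hinge side. Inner floor at z 6. A black insert, top at z 26, has three bracket cavities open to the floor: 70 along own x, centred at own x -25; the brackets' plates stand at own y 10, -50, -110
- trough (a point): middle of the cartridge trough at floor level, 42 mm above the table, at own x -20, y 80 of the case (axes like the case's). A rib 8 thick here splits the trough into two open wells, one behind the other along own x, centred 34.5 before and behind this point; each well is 61 x 60 and 20 deep and takes one cartridge
- lid_hinge (a point): middle of the lid's hinge line, on the case's rim 135 above the table, at own x 105, y 0 of the case; the line runs along the case's own y. The lid is a plain flat plate 372 wide, 8 thick, reaching 214 from the hinge; it has no handle and is pushed down by its outer face
- lid_edge (a point): middle of the lid's free edge, on its outer face; 212 from the hinge, about 345 above the table when open
- lid (a joint): lid angle in rad: 0 = fully open (85 degrees, leaning slightly over the case), 1.48 = fully shut. Stiff friction hinge (0.6 N m): the lid stays wherever it is left; about 3 to 7 N near the edge moves it once the stay is broken. While the stay is locked it does not close
- stay_upper (a joint): knee angle of the folding lid stay in rad: 0 = locked (straight, 6 degrees over centre against its stop), grows as the knee folds down towards the case; 0.3 is well broken, about 2.7 with the lid shut. It stays where it is left
- stay_pad (a point): centre of the top face of the red pad, 30 x 34, at the knee of the stay, outside the case's own +y wall. Two steel links of 100 each run from the case rim (own x -65) up at 37 degrees to the lid. Press it square to the links, down and towards the hinge (0.6 along the case's own x, -0.8 in z), about 3 to 10 N; after 30 mm it is well broken
- panel: white upright panel fixed to the table, 270 wide (own y), 12 thick, 170 high; origin at the bottom of its front face, middle of its width; own x points from the front face into the panel, the studs stick out to own -x. Its front looks away from the robot. Behind it (own +x) is only a low foot 8 high and two webs 105 high
- stud_1 (a point): headed stud on the panel: shank 8 in diameter standing 8 out of the panel face, brass head 18 in diameter and 4 thick on its end. This point is on the shank's axis halfway along the 8 mm, 160 above the table; own x points into the panel (like the panel's), so the head lies towards own -x
- stud_2 (a point): headed stud on the panel: shank 8 in diameter standing 8 out of the panel face, brass head 18 in diameter and 4 thick on its end. This point is on the shank's axis halfway along the 8 mm, 160 above the table; own x points into the panel (like the panel's), so the head lies towards own -x
- stud_3 (a point): headed stud on the panel: shank 8 in diameter standing 8 out of the panel face, brass head 18 in diameter and 4 thick on its end. This point is on the shank's axis halfway along the 8 mm, 160 above the table; own x points into the panel (like the panel's), so the head lies towards own -x
- solvent_bottle: amber bottle, 60 in diameter, 150 tall, origin at its underside; leave it alone
- sample_jar: clear jar, 60 in diameter, 70 tall, origin at its underside; leave it alone
- beaker: glass beaker, 70 in diameter, 85 tall, origin at its underside; leave it alone
- screwdriver: screwdriver 180 long lying on the table; leave it alone
- spanner: spanner 160 long lying on the table; leave it alone
Things that resemble listed ones, but are neither listed nor needed, are in the scene too. What is shaped like the bracket_a but turquoise is not meant.

How it is judged:
By the outcome, as a careful person would: the job done as asked, in the order asked, and still so for the second after the job is handed in, with the robot touching nothing.
Of bracket_a, bracket_b, bracket_c only 2 to 3 are there at a start; the rules pass over those that are not, and their reading is None.
Of cartridge_a, cartridge_b only 1 to 2 are there at a start; the rules pass over those that are not, and their reading is None.
At some moment in a run one of cartridge_a, cartridge_b may be knocked a few centimetres aside while the robot is not near it.
Once in a run the grip may slacken for a moment while it holds something.
It also fails if it takes over 210 s, if anything falls off the work surface, if the arm or the gripper's body presses on something with over 40 N, if the wrist force passes 120 N, or if a joint passes its speed limit or range.

### The arm

A 7-joint arm with a two-finger parallel gripper is mounted at the origin on the work surface. World frame = base frame: x ahead of the robot, y to its left, z up, the work surface at z = 0. Lengths are in m, angles in rad, forces in N, time in s.
With the tool pointing down it reaches from about 0.425 to 0.925 m from the base axis. Payload 6.8 kg.
Tool frame: the origin (TCP) lies midway between the tips of the shut fingers; the grasp point (between the pads) lies 19 mm behind it; y points along the fingers, z is the direction in which the jaws open and shut, and the axes are right-handed (so a half turn about y gives the same grasp; the last joint's range is limited). The gripper opens to 85 mm and grips with 20 to 120 N. Pads are 22 mm wide; open, the fingers measure 114 mm over their backs; the gripper's body (76 mm by 85 mm) begins 54 mm behind the grasp point. The pads swing forward as they close: fully open they stand 13 mm farther back than shut.
Start: joints at [-1.337, 0.477, 0.022, 1.555, -0.011, 1.109, -0.083], TCP at [0.226, 0.636, 0.231] pointing down, gripper open.
Joint ranges: [-2.96, 2.96], [-0.34, 2.1], [-1.41, 1.46], [0.24, 2.44], [-1.37, 4.51], [0.17, 1.92], [-2.96, 2.96]. Speed limits (rad/s): [2.39, 2.39, 3.14, 3.14, 3.14, 3.14, 3.14].

### API

Orientations are given as a rotation vector (axis times angle).
In Python, from bench import r gives the robot as it stands.
- The arm moves only by the tool send_rows, never from a script. Its argument "rows" is text: rows parted by semicolons, each of 6 numbers parted by spaces: the shift along the world's x, y, z in m, then the turn, a rotation vector about the world's x, y, z in rad. A call has 1 to 20 rows; each row shifts and turns the commanded pose from where the row before left it; what a row does not reach is not made up. A row lasts 1/10 s, in which the tool goes at most 50 mm and 8.59 degrees, less where a joint would pass 70% of its speed; a pose out of reach is approached as far as the arm can. A call is refused whole if a number of a shift passes 0.05 or a number of a turn 0.15, either way. A call with a gripper value outside its range is refused whole. "grip" is the finger opening in m, from 0 to 0.0854, set as the call begins (left out, the last holds). The fingers move at their own pace and stop on an object; "grip_force" is the grip in N (left out, the last holds). Time passes only in rows, so rows that do not move let the fingers close. It gives the time, the measured TCP pose, the force and the opening at its end, in the units of the state.
- r.get_obs(): the state, without advancing time (a new reading comes with each control period).
- r.grab_frame(name): name is "scene" or "top" or "wrist"; returns a dict with "pixels" (480x640x3 uint8, red, green, blue), "intrinsics" (3x3 intrinsics, pixels), "position" and "orientation" of the camera in the world. Camera axes: x right, y up, looking along -z (the intrinsics and any distortion apply to the point x, -y, -z); pixel columns grow to the right and rows downward; lengths in m; the calibration is good to about 2 mm. A picture is of the moment at which its call begins. There is no depth.
- r.hand_in(): hands the job in, once; it reports no verdict.
The state is a dict: "clock": time; "joints": joint angles; "qvel": joint speeds; "tau": joint torques, N m; "tcp_pos": TCP position; "orientation": TCP orientation; "contact_force": force on the tool from outside, world axes, zero at the start; "moment": the same for the moment, N m; "grip_width": finger opening in m.
Only numpy, scipy, OpenCV 4.12 (cv2) and the standard library are available. Lean on these libraries where they do the work, as an engineer would, in place of code of your own. Each camera call takes 0.05 s, during which the arm holds its last target.

## Working session

There is one attempt and no reset: what is moved stays moved. The work goes in short steps, Python scripts to look and compute and a tool call to move; the robot and the scene stay as the last step left them, time stands still between calls to the robot, and variables do not carry over. Pictures are saved under pics/ and viewed, and the job is handed in when it is done.

Besides the shell and the picture viewer there is one more tool, called after ">>>" as a command line: name --argument value ..., lists and objects as JSON in quotes. send_rows: Moves the arm, as the interface text tells. Its arguments: {"type":"object","properties":{"rows":{"type":"string"},"grip":{"type":"number"},"grip_force":{"type":"number"}},"required":["rows"]}

```bash
ls; mkdir -p pics; python3 - <<'E'
from bench import r
import cv2
o=r.get_obs()
for k in o: print(k,o[k])
for n in ["scene","top","wrist"]:
    f=r.grab_frame(n); cv2.imwrite(f"pics/{n}0.png",f["pixels"][:,:,::-1]); print(n,f["intrinsics"],f["position"],f["orientation"])
E
```

```text
pics
clock 0.0
joints [-1.33713484  0.47777928  0.02235242  1.55644024 -0.01149153  1.10927685
 -0.08308475]
qvel [-0.00136536  0.0019142  -0.00058792  0.00096548  0.00136668 -0.00154504
  0.00091035]
tau [-6.31594794e-04 -5.96453619e+01  1.60765328e+00 -2.81199324e+01
  1.24118550e-02  9.16584424e-03  7.85843241e-06]
tcp_pos [0.22605343 0.63540961 0.23034465]
orientation [-1.55588293  0.26834966 -0.26809951]
contact_force [0.75738156 0.15843336 0.03503207]
moment [0.0111674  0.01524443 0.04669731]
grip_width 0.08522619285793823
scene [[601.36836464   0.         316.40462896]
 [  0.         601.36836464 240.91232479]
 [  0.           0.           1.        ]] [ 0.89144553 -0.7273625   1.38031235] [0.59384982 0.15486481 0.55100604]
top [[437.29790407   0.         316.85041807]
 [  0.         437.29790407 239.91574491]
 [  0.           0.           1.        ]] [ 0.22178472 -0.0111529   1.43003291] [ 0.15316747 -0.15608877 -1.54299886]
wrist [[374.66808281   0.         317.58301915]
 [  0.         374.66808281 234.87410363]
 [  0.           0.           1.        ]] [0.15404577 0.66160621 0.37255235] [-0.26424339 -0.18537598  1.21929612]
```

View pics/scene0.png

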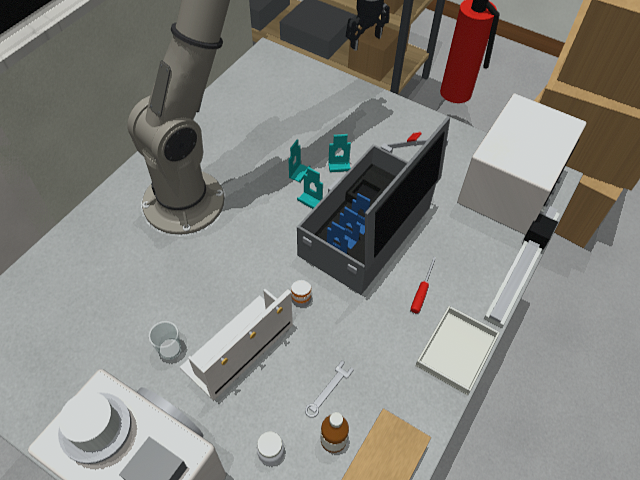

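View pics/top0.png

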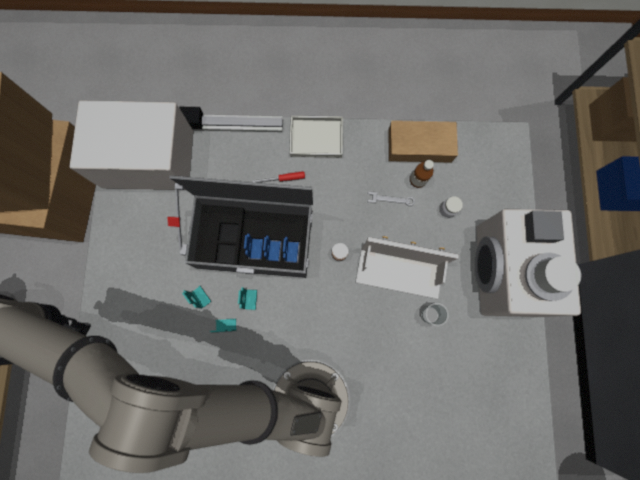

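View pics/wrist0.png

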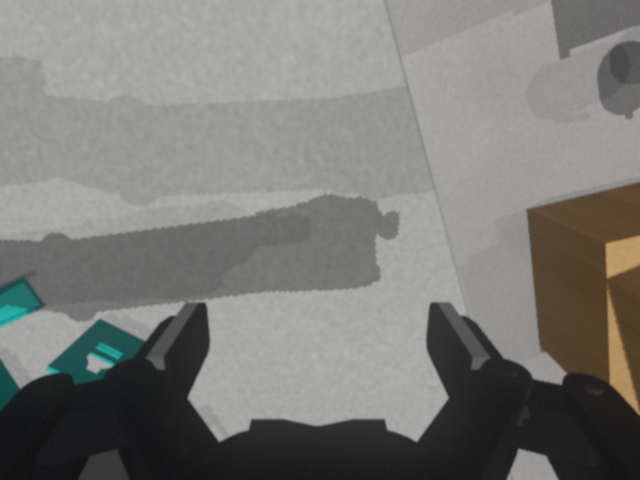

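```bash
python3 - <<'E'
import cv2, numpy as np
t=cv2.imread("pics/top0.png"); s=cv2.imread("pics/scene0.png")
a=cv2.resize(t[165:285,165:345],None,fx=4.4,fy=4.4,interpolation=cv2.INTER_CUBIC)
b=cv2.resize(t[150:340,330:480],None,fx=3.1,fy=3.1,interpolation=cv2.INTER_CUBIC)
c=cv2.resize(s[110:320,285:450],None,fx=2.8,fy=2.8,interpolation=cv2.INTER_CUBIC)
d=cv2.resize(s[280:480,130:370],None,fx=3,fy=3,interpolation=cv2.INTER_CUBIC)
for n,i in zip("abcd",(a,b,c,d)): cv2.imwrite(f"pics/crop{n}.png",i)
E
```

```text
(no output)
```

View pics/cropa.png

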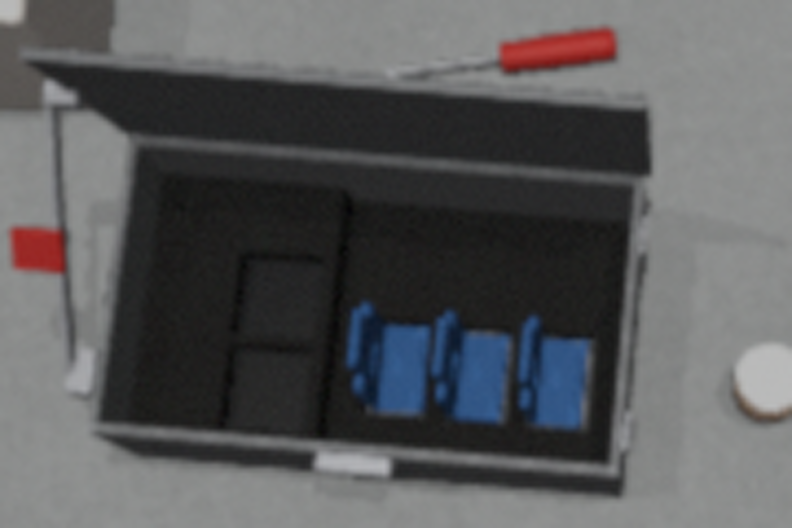

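View pics/cropb.png

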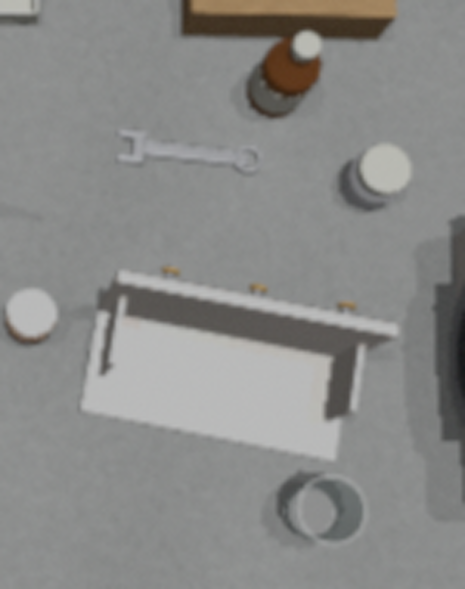

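View pics/cropc.png

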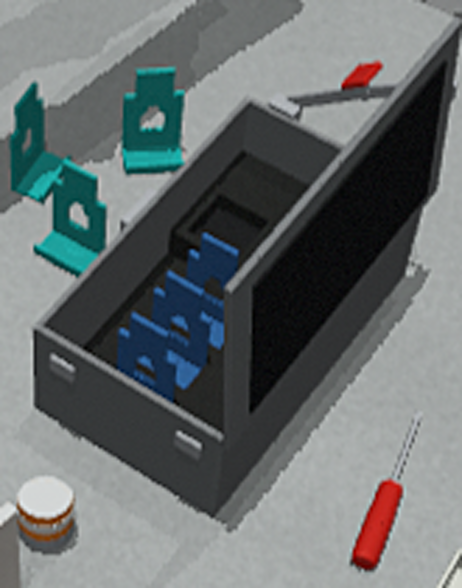

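View pics/cropd.png

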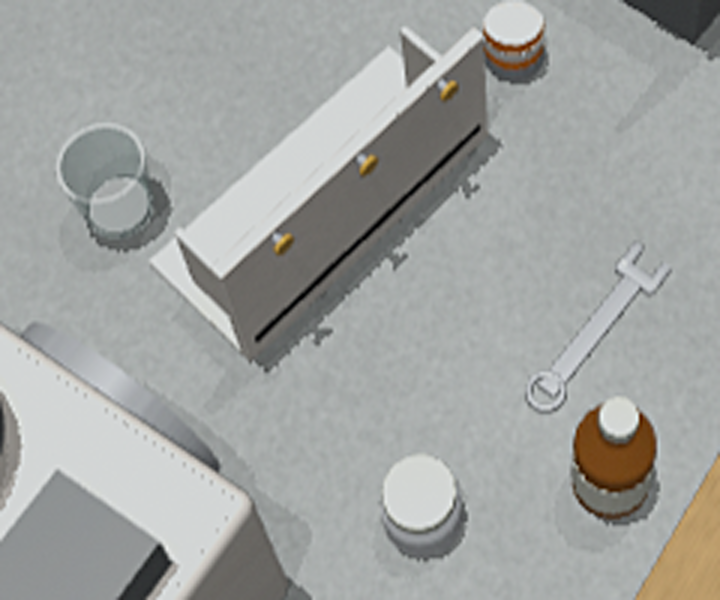

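```bash
cat > h.py <<'E'
import numpy as np, cv2
from scipy.spatial.transform import Rotation as R
from bench import r
def cam(n): return r.grab_frame(n)
def ray(f,u,v):
    K=f["intrinsics"]; d=np.array([(u-K[0,2])/K[0,0],-(v-K[1,2])/K[1,1],-1])
    return np.array(f["position"]),R.from_rotvec(f["orientation"]).as_matrix()@d
def onz(f,u,v,z):
    p,d=ray(f,u,v); return p+d*(z-p[2])/d[2]
def proj(f,P):
    K=f["intrinsics"]; q=R.from_rotvec(f["orientation"]).as_matrix().T@(np.asarray(P)-f["position"])
    return np.array([K[0,2]+K[0,0]*q[0]/-q[2],K[1,2]-K[1,1]*q[1]/-q[2]])
def tri(*obs):
    A=np.zeros((3,3));b=np.zeros(3)
    for f,u,v in obs:
        p,d=ray(f,u,v); d=d/np.linalg.norm(d); M=np.eye(3)-np.outer(d,d); A+=M;b+=M@p
    x=np.linalg.solve(A,b); return x
def crop(f,u0,v0,u1,v1,name,maxw=790,maxh=590,marks=[]):
    s=min(maxw/(u1-u0),maxh/(v1-v0)); im=f["pixels"][v0:v1,u0:u1,::-1]
    im=cv2.resize(im,None,fx=s,fy=s,interpolation=cv2.INTER_CUBIC)
    for m in marks: cv2.circle(im,(int((m[0]-u0+.5)*s),int((m[1]-v0+.5)*s)),3,(0,255,0),1)
    cv2.imwrite(f"pics/{name}.png",im); print(name,"scale",s)
def obs():
    o=r.get_obs(); print("t",round(float(o["clock"]),2),"tcp",np.round(o["tcp_pos"],4),"rv",np.round(o["orientation"],4),"F",np.round(o["contact_force"],1),"M",np.round(o["moment"],2),"w",round(float(o["grip_width"]),4)); return o
E
python3 - <<'E'
from h import *
t=cam("top"); s=cam("scene")
ct=lambda u,v:(165+u/4.4-.5,165+v/4.4-.5)
P=[onz(t,*ct(*p),.135) for p in [(97,435),(618,470),(645,180),(135,145)]]
for p in P: print(np.round(p,4))
cs=lambda u,v:(285+u/2.8-.5,110+v/2.8-.5)
Q=[onz(s,*cs(*p),.135) for p in [(250,99),(35,328),(222,438)]]
for p in Q: print("s",np.round(p,4))
ds=lambda u,v:(130+u/3-.5,280+v/3-.5)
bt=lambda u,v:(330+u/3.1-.5,150+v/3.1-.5)
for p,q in [((447,91),(170,270)),((366,163),(258,289)),((282,243),(347,306))]:
    print("stud",np.round(tri((s,*ds(*p)),(t,*bt(*q))),4), np.round(onz(s,*ds(*p),.16),4),np.round(onz(t,*bt(*q),.16),4))
for p in [(222,275),(480,32)]: print("panel top s",np.round(onz(s,*ds(*p),.17),4))
for p in [(120,270),(397,327),(393,337),(113,282)]: print("panel top t",np.round(onz(t,*bt(*p),.17),4))
print("pad",np.round(tri((s,*cs(362,75)),(t,*ct(39,249))),4))
for f,n in((t,"t"),(s,"s")):
    im=f["pixels"][:,:,::-1].astype(int)
print("cart",np.round(onz(t,*ct(770,380),.066),4),np.round(onz(s,*ds(514,23),.066),4))
E
```

```text
[0.4008 0.3765 0.135 ]
[0.3849 0.0226 0.135 ]
[0.5885 0.0093 0.135 ]
[0.6057 0.3664 0.135 ]
s [0.4081 0.3814 0.135 ]
s [0.3831 0.0231 0.135 ]
s [0.5858 0.0127 0.135 ]
stud [ 0.4889 -0.2113  0.1627] [ 0.487  -0.2113  0.16  ] [ 0.4906 -0.2108  0.16  ]
stud [ 0.4725 -0.2944  0.1641] [ 0.4705 -0.2935  0.16  ] [ 0.474  -0.2947  0.16  ]
stud [ 0.4584 -0.3784  0.1637] [ 0.4567 -0.3777  0.16  ] [ 0.4594 -0.3792  0.16  ]
panel top s [ 0.4394 -0.4227  0.17  ]
panel top s [ 0.4827 -0.1593  0.17  ]
panel top t [ 0.4874 -0.1617  0.17  ]
panel top t [ 0.4384 -0.4228  0.17  ]
panel top t [ 0.4288 -0.4186  0.17  ]
panel top t [ 0.4756 -0.155   0.17  ]
pad [0.512  0.402  0.2094]
cart [ 0.4611 -0.0831  0.066 ] [ 0.4668 -0.0878  0.066 ]
```

```bash
python3 - <<'E'
from h import *
o=obs(); M=R.from_rotvec(o["orientation"]).as_matrix(); print(np.round(M,3))
w=cam("wrist"); print("cam off in tool",np.round(M.T@(w["position"]-o["tcp_pos"]),4)); print(np.round(M.T@R.from_rotvec(w["orientation"]).as_matrix(),3))
t=cam("top"); s=cam("scene")
# red pad masks, blue masks, white cartridge top, brass
for n,f in(("t",t),("s",s)):
    h=cv2.cvtColor(f["pixels"],cv2.COLOR_RGB2HSV)
    for nm,lo,hi in(("red",(0,150,80),(6,255,255)),("blue",(105,120,40),(120,255,255)),("brass",(15,140,100),(28,255,255)),("orange",(7,150,60),(16,255,255))):
        k=cv2.inRange(h,lo,hi); c,_,st,ce=cv2.connectedComponentsWithStats(k)
        for i in range(1,c):
            if st[i,4]>8: print(n,nm,st[i],np.round(ce[i],2))
E
```

```text
t 0.25 tcp [0.2261 0.6357 0.2308] rv [-1.5549  0.2683 -0.2681] F [-0.3 -0.2  0.1] M [-0.02  0.03  0.01] w 0.0856
[[ 0.942 -0.     0.335]
 [-0.335 -0.001  0.942]
 [ 0.    -1.    -0.001]]
cam off in tool [-0.0766 -0.1421  0.0003]
[[-0.    -0.954 -0.298]
 [-0.001  0.298 -0.954]
 [ 1.     0.    -0.001]]
t red [279 172  26   9 153] [291.59 175.98]
t red [168 217  12  10  95] [173.34 221.31]
t blue [ 597  157   43   54 2014] [619.98 184.67]
t blue [244 234  37  27 694] [261.39 247.73]
t blue [283 237  15  25 297] [289.67 250.23]
t orange [408   9   6   4   9] [410.44  10.44]
t orange [436  10   7   4  11] [438.73  11.91]
t orange [415 162  17  18 170] [422.55 172.5 ]
s red [ 440    0   54  103 3131] [465.59  52.79]
s red [490   2   7   9  18] [493.11   5.39]
s red [407 132  14  10  74] [413.74 136.49]
s red [411 282  18  31 282] [419.16 297.29]
s blue [ 327  193   44   61 1319] [348.75 224.55]
s brass [277 307   5   6  11] [278.91 309.36]
s brass [250 332   5   6  12] [252.08 334.17]
s brass [222 358   6   7  14] [224.14 360.36]
s brass [322 417  26  24 253] [334.26 430.53]
s orange [426   0  11  11  56] [432.09   5.14]
s orange [443   1  17  18 188] [450.74   9.26]
s orange [496  20  69  37 888] [529.34  38.07]
s orange [291 291  19   6  32] [299.53 294.66]
s orange [292 296  19   7  36] [301.28 300.06]
s orange [322 416  26  28 457] [334.19 431.44]
```

>>> send_rows --rows "0 0 .03 0 0 0;.01 -.02 .03 0 0 0.02;.012 -.028 .01 0 0 .02;.012 -.028 0 0 0 .02;.012 -.028 0 0 0 .02;.012 -.028 0 0 0 .02;.012 -.028 0 0 0 .02;.012 -.028 0 0 0 .02;.012 -.028 0 0 0 .02;.012 -.028 0 0 0 .02;.012 -.028 0 0 0 .02;.012 -.028 0 0 0 .02;.012 -.028 0 0 0 .02;.012 -.028 0 0 0 .02;.012 -.028 0 0 0 .01;.012 -.028 0 0 0 .01;.012 -.02 0 0 0 .007;.012 -.02 0 0 0 0;0 0 0 0 0 0;0 0 0 0 0 0" --grip 0.03

```text
clock: 2.4
tcp_pos: [0.4283, 0.1839, 0.3014]
orientation: [-1.57, 0.044, -0.044]
contact_force: [-0.1, -0.2, 0.6]
grip_width: 0.0301
```

```bash
python3 - <<'E'
from h import *
obs(); w=cam("wrist"); crop(w,0,0,640,480,"w1"); t=cam("top"); crop(t,0,0,640,480,"t1")
import pickle; pickle.dump({k:w[k] for k in w},open("w1.pkl","wb"))
E
```

```text
t 2.4 tcp [0.4283 0.1839 0.3014] rv [-1.5699  0.0439 -0.044 ] F [-0.1 -0.2  0.6] M [-0.01  0.01 -0.02] w 0.0301
w1 scale 1.2291666666666667
t1 scale 1.2291666666666667
```

View pics/w1.png

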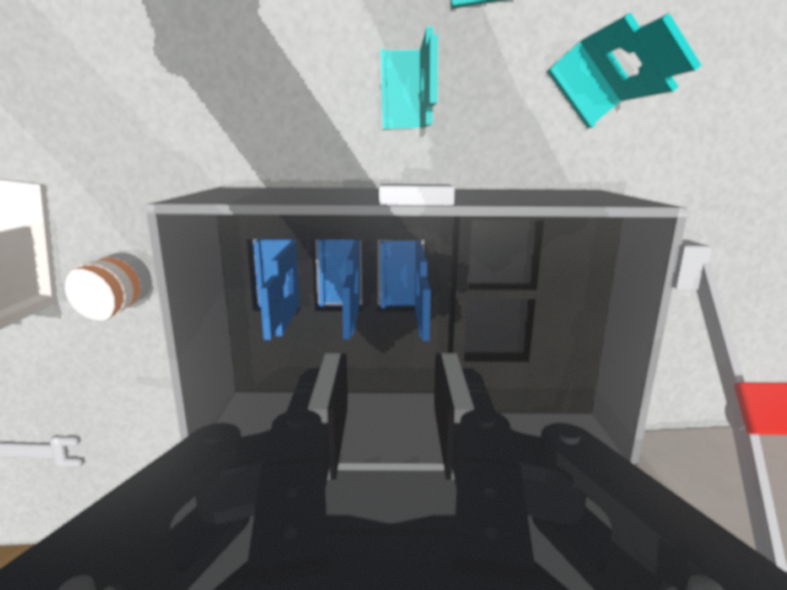

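View pics/t1.png

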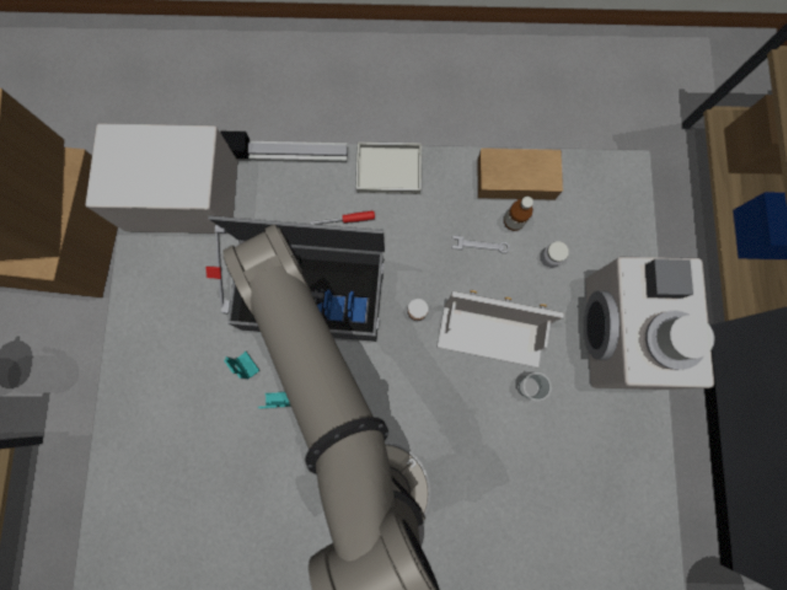

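```bash
python3 - <<'E'
from h import *
import pickle; w=pickle.load(open("w1.pkl","rb"))
crop(w,190,180,370,290,"w1b"); crop(w,110,140,570,190,"w1c")
E
```

```text
w1b scale 4.388888888888889
w1c scale 1.7173913043478262
```

View pics/w1b.png

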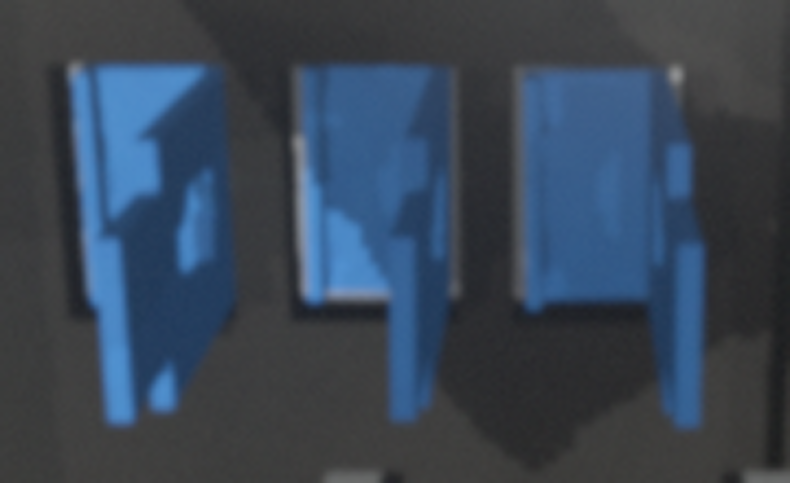

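View pics/w1c.png

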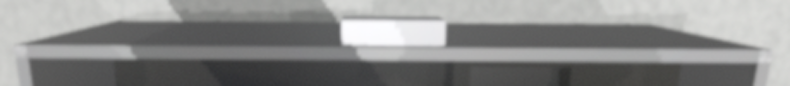

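```bash
python3 - <<'E'
from h import *
import pickle; w=pickle.load(open("w1.pkl","rb"))
b=lambda u,v:(190+u/4.3889-.5,180+v/4.3889-.5)
c=lambda u,v:(110+u/1.7174-.5,140+v/1.7174-.5)
print("rim",onz(w,*c(17,45),.135),onz(w,*c(768,49),.135))
for tops in [((111,238),(121,424)),((402,238),(403,422)),((690,243),(690,428))]:
    p=[onz(w,*b(*q),.126) for q in tops]; print(np.round((p[0]+p[1])/2,4),"len",np.linalg.norm(p[0]-p[1]).round(4),"dir",np.degrees(np.arctan2(*(p[1]-p[0])[:2][::-1])).round(2))
E
```

```text
rim [0.38013169 0.02551514 0.135     ] [0.40200763 0.38201471 0.135     ]
[0.4652 0.0907 0.126 ] len 0.0408 dir -4.95
[0.4682 0.1495 0.126 ] len 0.0404 dir -4.57
[0.4728 0.2085 0.126 ] len 0.0407 dir -1.87
```

>>> send_rows --rows ".0045 -.0115 -.01 0 0 -.006;.0045 -.0115 -.01 0 0 0;.0045 -.0115 -.01 0 0 0;.0045 -.0115 -.01 0 0 0;.0045 -.0115 -.01 0 0 0;.0045 -.0115 -.01 0 0 0;.005 -.0115 -.01 0 0 0;.005 -.0125 -.01 0 0 0;0 0 -.012 0 0 0;0 0 -.012 0 0 0;0 0 -.012 0 0 0;0 0 -.012 0 0 0;0 0 -.012 0 0 0;0 0 -.0 0 0 0;0 0 0 0 0 0"

```text
clock: 4.0
tcp_pos: [0.4652, 0.091, 0.1611]
orientation: [-1.571, 0.048, -0.047]
contact_force: [0.0, -0.3, 0.6]
grip_width: 0.03
```

```bash
python3 - <<'E'
from h import *
obs(); w=cam("wrist"); crop(w,0,0,640,480,"w2")
E
```

```text
t 4.0 tcp [0.4652 0.091  0.1611] rv [-1.5706  0.048  -0.0473] F [ 0.  -0.3  0.6] M [-0.01 -0.01  0.03] w 0.03
w2 scale 1.2291666666666667
```

View pics/w2.png

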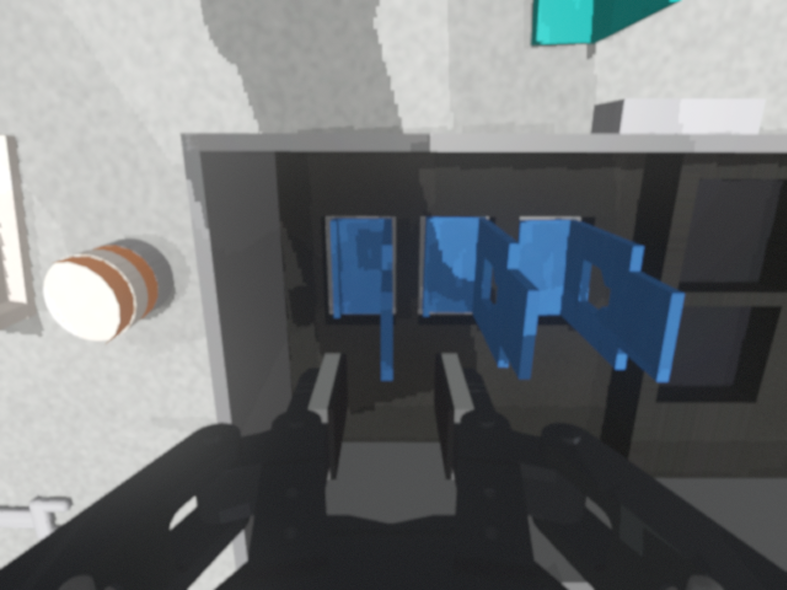

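>>> send_rows --rows "0 0 -.013 0 0 0;0 0 -.013 0 0 0;0 0 -.013 0 0 0;0 0 -.014 0 0 0;0 0 -.014 0 0 0;0 0 0 0 0 0;0 0 0 0 0 0"

```text
clock: 4.75
tcp_pos: [0.4657, 0.091, 0.0949]
orientation: [-1.57, 0.047, -0.048]
contact_force: [-0.5, -0.1, 0.4]
grip_width: 0.03
```

>>> send_rows --rows "0 0 0 0 0 0;0 0 0 0 0 0;0 0 0 0 0 0;0 0 0 0 0 0;0 0 0 0 0 0" --grip 0 --grip_force 70

```text
clock: 5.25
tcp_pos: [0.4661, 0.0911, 0.0953]
orientation: [-1.569, 0.046, -0.049]
contact_force: [-0.7, -0.5, 6.7]
grip_width: 0.0042
```

>>> send_rows --rows "0 0 .005 0 0 0;0 0 .01 0 0 0;0 0 .015 0 0 0;0 0 .02 0 0 0;0 0 .02 0 0 0;0 0 .02 0 0 0;0 0 .02 0 0 0;0 0 .02 0 0 0;0 0 .02 0 0 0;0 0 .02 0 0 0;0 0 .01 0 0 0;0 0 0 0 0 0"

```text
clock: 6.45
tcp_pos: [0.4659, 0.0912, 0.2757]
orientation: [-1.569, 0.046, -0.05]
contact_force: [0.5, 0.5, -1.4]
grip_width: 0.0037
```

```bash
python3 - <<'E'
from h import *
obs(); w=cam("wrist"); crop(w,0,0,640,480,"w3"); 
E
```

```text
t 6.45 tcp [0.4659 0.0912 0.2757] rv [-1.5688  0.0458 -0.0497] F [ 0.5  0.5 -1.4] M [-0.04  0.04 -0.02] w 0.0037
w3 scale 1.2291666666666667
```

View pics/w3.png

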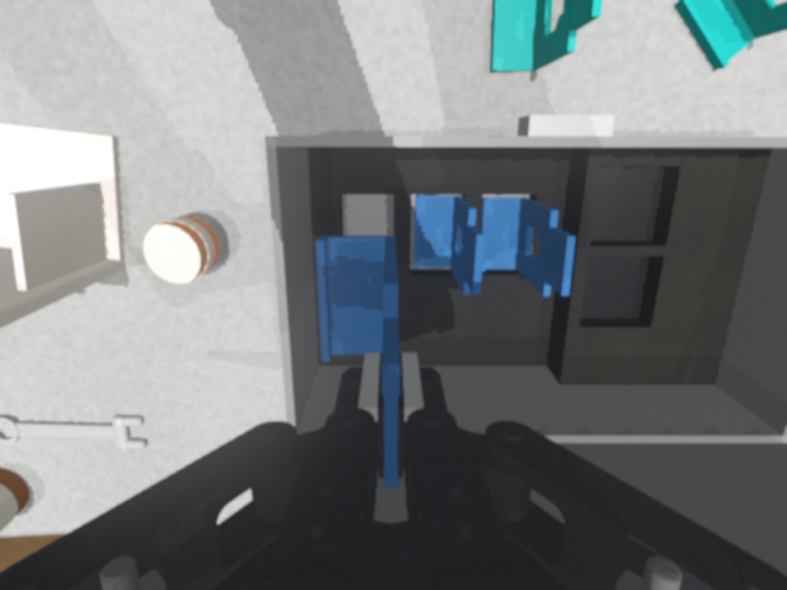

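```bash
cat >> h.py <<'E'
def toolframe(p):
    o=r.get_obs(); M=R.from_rotvec(o["orientation"]).as_matrix(); return M.T@(p-np.array(o["tcp_pos"]))
E
python3 - <<'E'
from h import *
w=cam("wrist"); crop(w,250,180,350,300,"w3b")
E
```

```text
w3b scale 4.916666666666667
```

View pics/w3b.png

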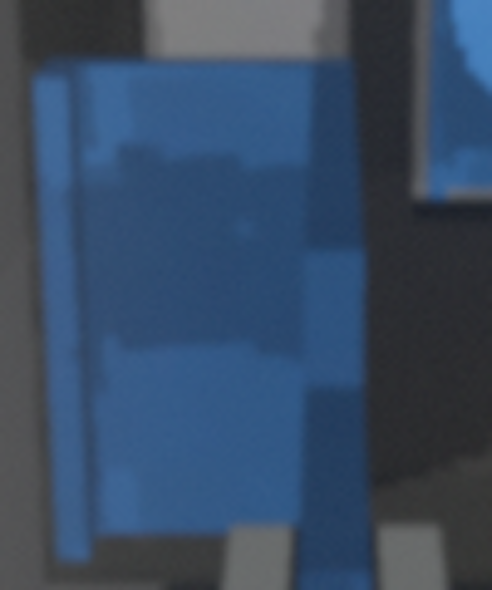

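```bash
python3 - <<'E'
from h import *
w=cam("wrist"); b=lambda u,v:(250+u/4.9167-.5,180+v/4.9167-.5)
z=r.get_obs()["tcp_pos"][2]
for dz,pts in((-.076,((53,73),(74,562))),(-.084,((200,62),(200,533)))):
    q=[toolframe(onz(w,*b(*p),z+dz)) for p in pts]; print(np.round(q,4), np.round(q[1]-q[0],4))
E
```

```text
[[-0.033   0.0761 -0.0332]
 [ 0.0318  0.076  -0.0334]] [ 0.0648 -0.0001 -0.0002]
[[-0.0328  0.0841 -0.0161]
 [ 0.0314  0.084  -0.0175]] [ 0.0642 -0.0001 -0.0014]
```

>>> send_rows --rows "0 -.01 .005 0 0 .05;0.004 -.02 .005 0 0 .08;.005 -.025 .005 0 0 .1;.005 -.025 .005 0 0 .1;.005 -.025 .005 0 0 .1;.005 -.025 0 0 0 .1;.005 -.025 0 0 0 .1;.005 -.025 0 0 0 .1;.005 -.025 0 0 0 .1;.005 -.025 0 0 0 .1;.005 -.025 0 0 0 .1;.005 -.025 0 0 0 .1;.005 -.025 0 0 0 .1;.005 -.015 0 0 0 .1;.003 -.01 0 0 0 .1;.002 -.005 0 0 0 .02;0 0 0 0 0 0;0 0 0 0 0 0"

```text
clock: 8.4
tcp_pos: [0.5238, -0.2114, 0.2891]
orientation: [-1.351, -0.912, 0.952]
contact_force: [0.0, 0.5, -1.7]
grip_width: 0.0042
```

```bash
python3 - <<'E'
from h import *
o=obs();print(np.round(R.from_rotvec(o["orientation"]).as_matrix(),4)); w=cam("wrist"); crop(w,0,0,640,480,"w4"); 
s=cam("scene"); crop(s,140,220,380,400,"s4")
E
```

```text
t 8.4 tcp [ 0.5238 -0.2114  0.2891] rv [-1.3511 -0.9116  0.9524] F [ 0.   0.5 -1.7] M [-0.01  0.04  0.01] w 0.0042
[[ 0.3602 -0.0261 -0.9325]
 [ 0.9327 -0.0058  0.3605]
 [-0.0148 -0.9996  0.0223]]
w4 scale 1.2291666666666667
s4 scale 3.2777777777777777
```

View pics/w4.png

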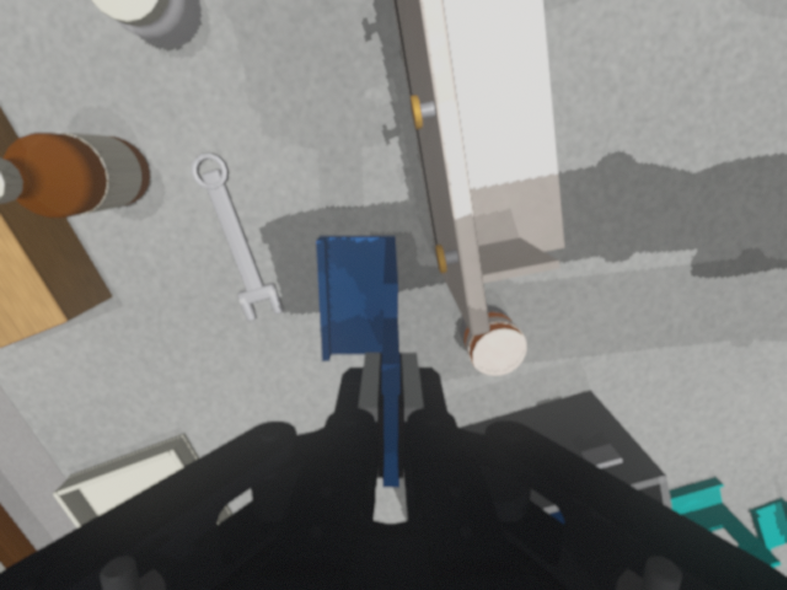

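View pics/s4.png

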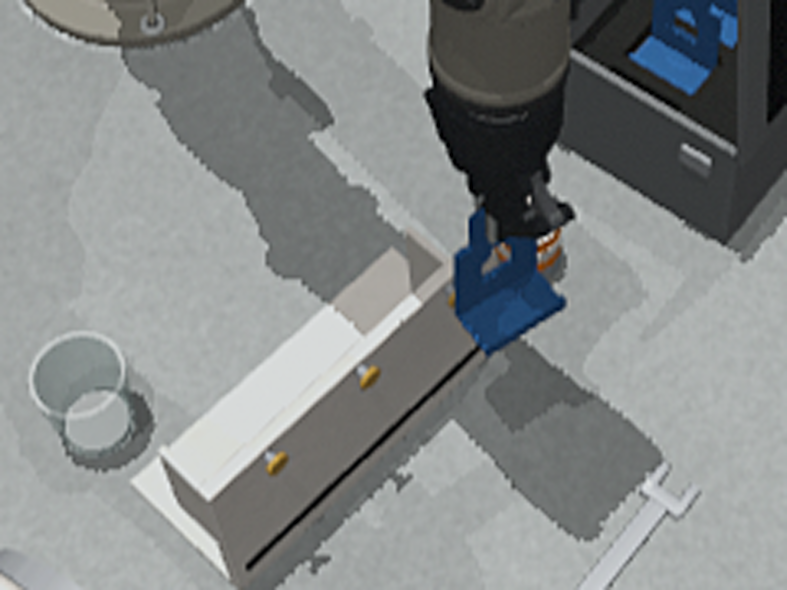

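```bash
python3 - <<'E'
from h import *
import pickle
w=cam("wrist"); pickle.dump(w,open("w4.pkl","wb")); crop(w,300,0,420,270,"w4b")
h=cv2.cvtColor(w["pixels"],cv2.COLOR_RGB2HSV); k=cv2.inRange(h,(12,100,90),(28,255,255)); c,_,st,ce=cv2.connectedComponentsWithStats(k)
for i in range(1,c):
    if st[i,4]>20 and 300<ce[i][0]<400: print(st[i],ce[i],onz(w,*ce[i],.16))
E
```

```text
w4b scale 2.185185185185185
[335  76   9  27 161] [339.09937888  89.04968944] [ 0.47299322 -0.29421273  0.16      ]
[355 199   9  21 115] [358.8173913  208.75652174] [ 0.48794478 -0.21044027  0.16      ]
```

View pics/w4b.png

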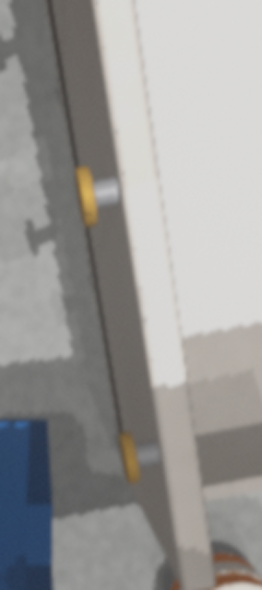

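```bash
python3 - <<'E'
from h import *
import pickle
w=pickle.load(open("w4.pkl","rb"))
b=lambda u,v:(300+u/2.1852-.5,0+v/2.1852-.5)
P=[onz(w,*b(*p),.17) for p in((93,3),(113,150),(154,384),(183,580))]
for p in P: print(np.round(p,4))
d=P[3]-P[0]; print(np.arctan2(d[0],d[1]))
th=.180; n=np.array([np.cos(th),-np.sin(th)])  # outward normal
for h in((.4725,-.2942),(.4884,-.211),(.458,-.378)): print("head dist from front",[(np.array(h)-p[:2])@n for p in P])
E
```

```text
[ 0.4548 -0.341   0.17  ]
[ 0.4623 -0.3028  0.17  ]
[ 0.4732 -0.2329  0.17  ]
[ 0.4855 -0.1654  0.17  ]
0.17319170271677617
head dist from front [np.float64(0.00908293055999072), np.float64(0.008493014711345856), np.float64(0.010325905703591596), np.float64(0.01029609017431529)]
head dist from front [np.float64(0.0098307847662933), np.float64(0.009240868917648436), np.float64(0.011073759909894176), np.float64(0.01104394438061787)]
head dist from front [np.float64(0.009819875267647066), np.float64(0.009229959419002199), np.float64(0.011062850411247941), np.float64(0.011033034881971635)]
```

```bash
cat >> h.py <<'E'
def turn_to(jaw):  # world rotvec needed so tool points down with jaw axis at angle jaw (rad)
    d=np.array([np.cos(jaw),np.sin(jaw),0]); y=np.array([0,0,-1.]); T=np.column_stack([np.cross(y,d),y,d])
    return (R.from_matrix(T)*R.from_rotvec(r.get_obs()["orientation"]).inv()).as_rotvec()
PJ=np.pi-.179; CJ=np.pi/2-.062
E
python3 - <<'E'
from h import *
obs(); print(turn_to(PJ))
E
```

```text
t 8.55 tcp [ 0.5245 -0.2104  0.2899] rv [-1.3519 -0.9137  0.9542] F [ 0.6 -0.9 -0.9] M [-0.   -0.07 -0.03] w 0.0037
[ 0.00930297 -0.02428132  0.18744266]
```

>>> send_rows --rows "0 0 0 .0023 -.006 .047;0 0 0 .0023 -.006 .047;0 0 0 .0023 -.006 .047;0 0 0 .0023 -.006 .047;-.008 -.001 -.01 0 0 0;-.008 -.001 -.015 0 0 0;-.008 0 -.015 0 0 0;0 0 -.01 0 0 0;0 0 0 0 0 0;0 0 0 0 0 0"

```text
clock: 9.55
tcp_pos: [0.501, -0.2126, 0.2404]
orientation: [-1.289, -1.077, 1.077]
contact_force: [0.7, 0.0, -0.5]
grip_width: 0.0041
```

```bash
python3 - <<'E'
from h import *
obs(); print(turn_to(PJ)); w=cam("wrist"); crop(w,150,0,470,300,"w5"); 
s=cam("scene"); crop(s,240,260,320,330,"s5")
E
```

```text
t 9.55 tcp [ 0.501  -0.2126  0.2404] rv [-1.2889 -1.077   1.0765] F [ 0.7  0.  -0.5] M [ 0.04 -0.01  0.02] w 0.0041
[ 0.00024295  0.00056205 -0.00046185]
w5 scale 1.9666666666666666
s5 scale 8.428571428571429
```

View pics/w5.png

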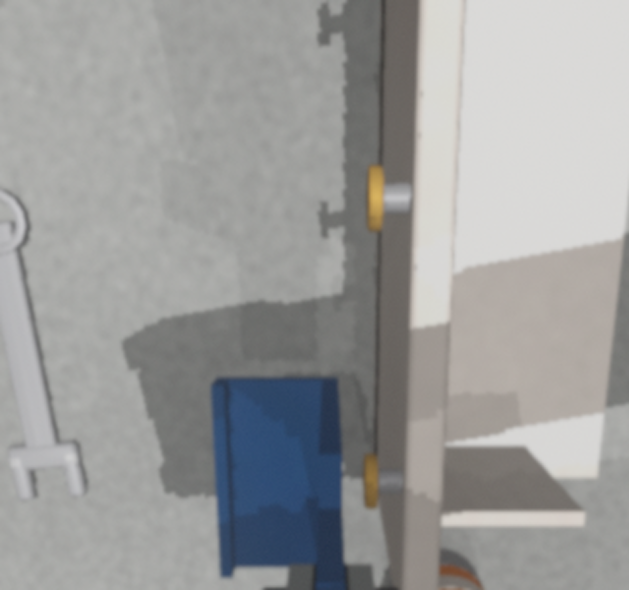

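View pics/s5.png

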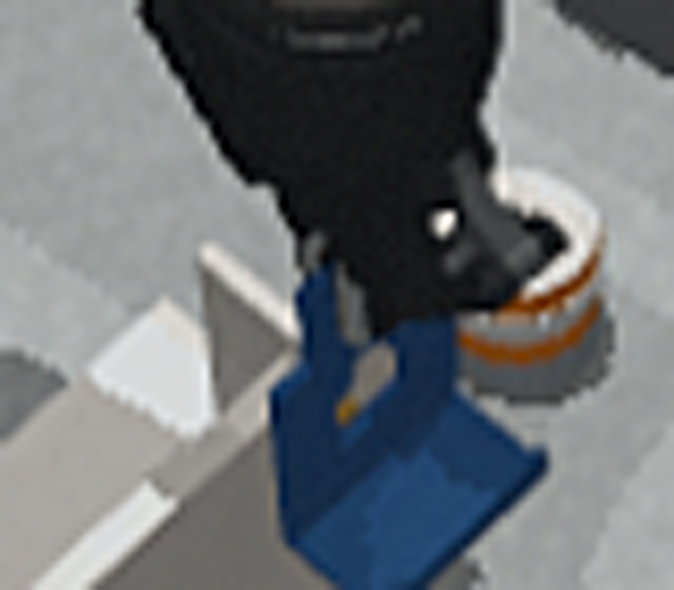

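>>> send_rows --rows "0 0 -.01 0 0 0;0 0 -.013 0 0 0;0 0 -.013 0 0 0;0 0 0 0 0 0;0 0 0 0 0 0"

```text
clock: 10.15
tcp_pos: [0.5002, -0.2128, 0.2036]
orientation: [-1.287, -1.076, 1.076]
contact_force: [0.2, 0.0, -1.1]
grip_width: 0.0042
```

```bash
python3 - <<'E'
from h import *
obs(); w=cam("wrist"); crop(w,150,100,470,340,"w6"); 
s=cam("scene"); crop(s,240,260,320,330,"s6")
E
```

```text
t 10.15 tcp [ 0.5002 -0.2128  0.2036] rv [-1.2873 -1.0764  1.0763] F [ 0.2  0.  -1.1] M [0.04 0.02 0.08] w 0.0042
w6 scale 2.4583333333333335
s6 scale 8.428571428571429
```

View pics/w6.png

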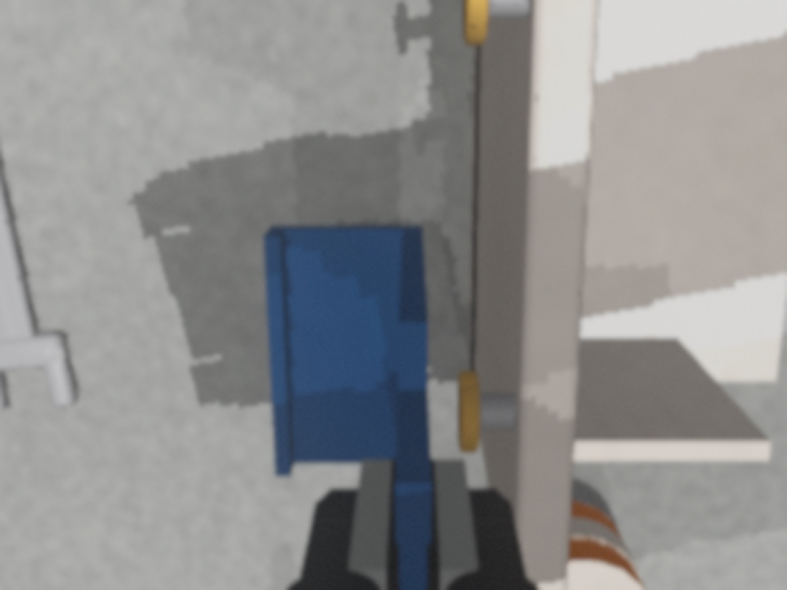

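View pics/s6.png

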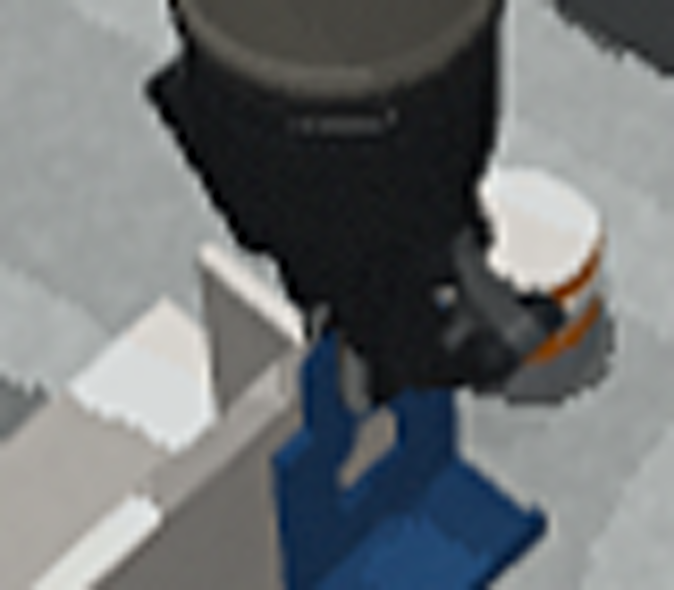

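```bash
cat >> h.py <<'E'
def brass(w):
    h=cv2.cvtColor(w["pixels"],cv2.COLOR_RGB2HSV); k=cv2.inRange(h,(12,100,60),(28,255,255)); c,_,st,ce=cv2.connectedComponentsWithStats(k)
    for i in range(1,c):
        if st[i,4]>60 and st[i,2]<st[i,3] and st[i,3]<60:
            x,y,ww,hh=st[i,:4]; p=onz(w,x+ww/2-.5,y+hh/2-.5,.16); print(st[i],"world",np.round(p,4),"tool",np.round(toolframe(p),4))
E
python3 - <<'E'
from h import *
brass(cam("wrist"))
E
```

```text
[ 35  59  31  39 167] world [ 0.6055 -0.3267  0.16  ] tool [-0.0933  0.0448 -0.1231]
[340  78  10  40 351] world [ 0.4731 -0.2942  0.16  ] tool [-0.0848  0.0447  0.013 ]
[ 0 84  4 28 68] world [ 0.6312 -0.3228  0.16  ] tool [-0.0848  0.0449 -0.1477]
[339 251   7  31 206] world [ 0.4877 -0.2106  0.16  ] tool [0.0001 0.0447 0.0135]
```

>>> send_rows --rows "-.004 .0007 0 0 0 0;-.004 .0007 0 0 0 0;-.004 .0007 0 0 0 0;-.003 .0006 0 0 0 0;-.003 .0006 0 0 0 0;0 0 0 0 0 0;0 0 0 0 0 0"

```text
clock: 11.0
tcp_pos: [0.4825, -0.2098, 0.2043]
orientation: [-1.289, -1.077, 1.076]
contact_force: [-0.1, 0.2, -0.7]
grip_width: 0.004
```

>>> send_rows --rows "-.002 .0004 0 0 0 0;0 0 0 0 0 0;0 0 -.004 0 0 0;0 0 -.004 0 0 0;0 0 -.004 0 0 0;0 0 -.003 0 0 0;0 0 0 0 0 0"

```text
clock: 11.7
tcp_pos: [0.4809, -0.2093, 0.1889]
orientation: [-1.289, -1.077, 1.076]
contact_force: [3.3, -0.8, -2.7]
grip_width: 0.0041
```

```bash
python3 - <<'E'
from h import *
obs(); w=cam("wrist"); crop(w,150,100,470,340,"w7"); 
s=cam("scene"); crop(s,240,260,320,330,"s7")
E
```

```text
t 11.7 tcp [ 0.4809 -0.2093  0.1889] rv [-1.2888 -1.0774  1.0757] F [ 3.3 -0.8 -2.7] M [-0.13 -0.76 -0.01] w 0.0041
w7 scale 2.4583333333333335
s7 scale 8.428571428571429
```

View pics/w7.png

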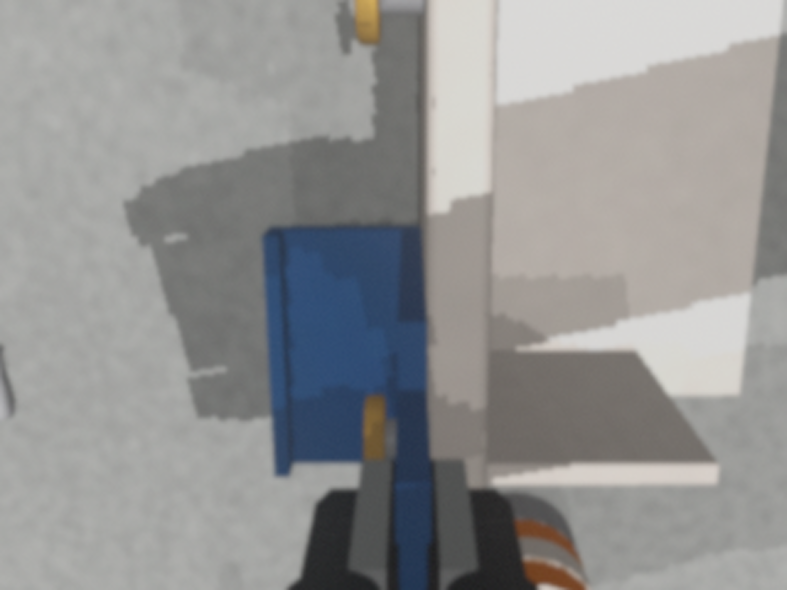

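View pics/s7.png

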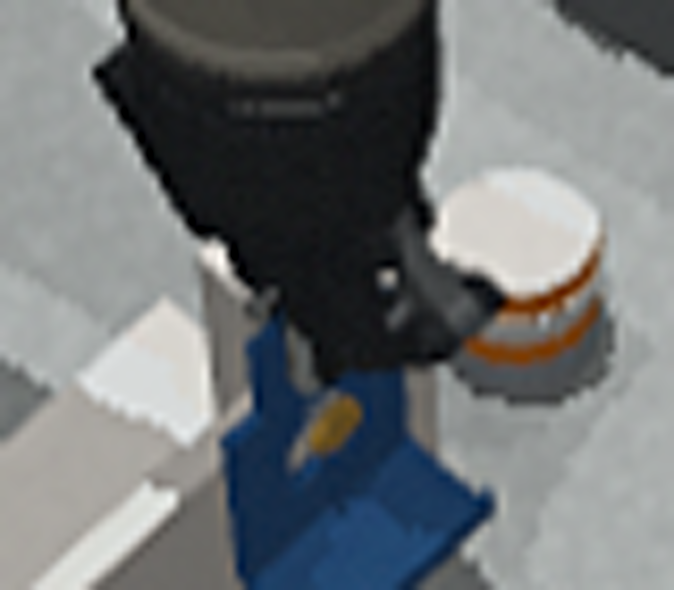

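>>> send_rows --rows "0 0 -.002 0 0 0;0 0 -.002 0 0 0;0 0 -.0015 0 0 0;0 0 -.001 0 0 0;0 0 0 0 0 0"

```text
clock: 12.3
tcp_pos: [0.481, -0.2095, 0.1838]
orientation: [-1.29, -1.077, 1.076]
contact_force: [0.4, -0.7, 8.3]
grip_width: 0.0039
```

>>> send_rows --rows "0 0 0 0 0 0;0 0 0 0 0 0;0 0 0 0 0 0;0 0 0 0 0 0;0 0 .01 0 0 0;0 0 .02 0 0 0;0 0 .03 0 0 0;0 0 .04 0 0 0;0 0 0 0 0 0" --grip 0.03

```text
clock: 13.2
tcp_pos: [0.4835, -0.2094, 0.2881]
orientation: [-1.296, -1.081, 1.074]
contact_force: [0.1, -0.1, -0.6]
grip_width: 0.0301
```

```bash
python3 - <<'E'
from h import *
obs(); w=cam("wrist"); crop(w,0,0,640,480,"w8"); 
s=cam("scene"); crop(s,200,240,340,360,"s8")
E
```

```text
t 13.2 tcp [ 0.4835 -0.2094  0.2881] rv [-1.2959 -1.0811  1.0737] F [ 0.1 -0.1 -0.6] M [-0.    0.01 -0.01] w 0.0301
w8 scale 1.2291666666666667
s8 scale 4.916666666666667
```

View pics/w8.png

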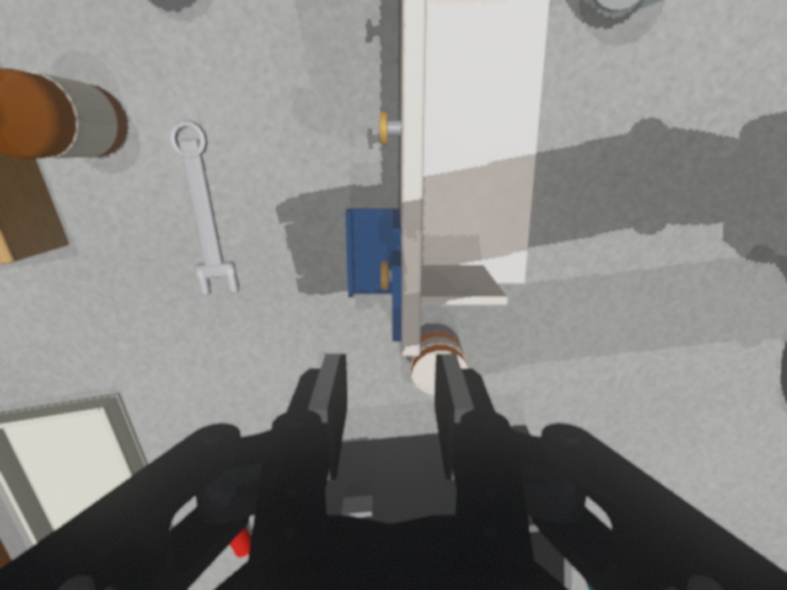

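View pics/s8.png

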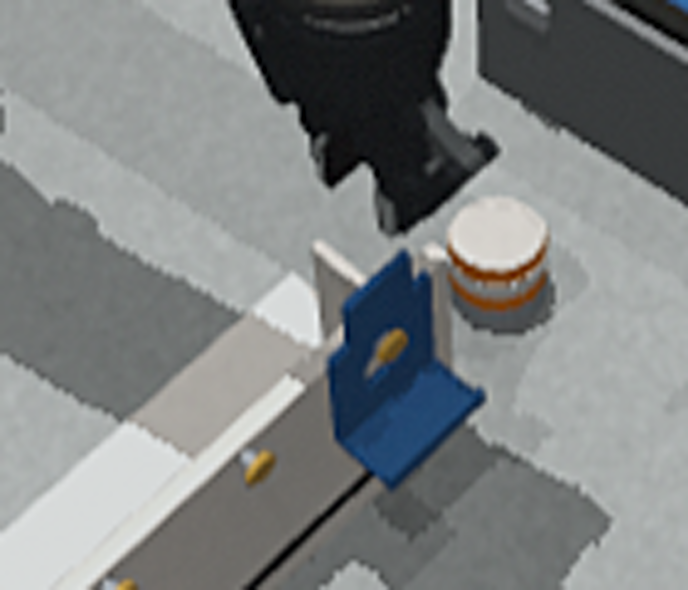

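>>> send_rows --rows "0 .01 0 0 0 -.05;-.001 .02 0 0 0 -.09;-.001 .0225 0 0 0 -.09;-.001 .0225 0 0 0 -.09;-.001 .0225 0 0 0 -.09;-.001 .0225 0 0 0 -.09;-.001 .0225 0 0 0 -.09;-.001 .0225 0 0 0 -.09;-.001 .0225 0 0 0 -.09;-.001 .0225 0 0 0 -.09;-.001 .0225 0 0 0 -.09;-.001 .0225 0 0 0 -.09;-.001 .0225 0 0 0 -.09;-.001 .0225 0 0 0 -.09;-.001 .0225 0 0 0 -.09;-.001 .0225 0 0 0 -.09;0 .0225 0 0 0 -.06;0 0 0 0 0 0;0 0 0 0 0 0"

```text
clock: 15.2
tcp_pos: [0.4649, 0.158, 0.282]
orientation: [-1.571, 0.053, -0.051]
contact_force: [-0.1, 0.1, -0.3]
grip_width: 0.03
```

```bash
python3 - <<'E'
from h import *
obs(); print(turn_to(CJ)); w=cam("wrist"); crop(w,180,100,460,310,"w9")
E
```

```text
t 15.2 tcp [0.4649 0.158  0.282 ] rv [-1.5714  0.053  -0.0506] F [-0.1  0.1 -0.3] M [-0.05 -0.02  0.01] w 0.03
[ 0.00117479 -0.00154225  0.00393977]
w9 scale 2.8095238095238093
```

View pics/w9.png

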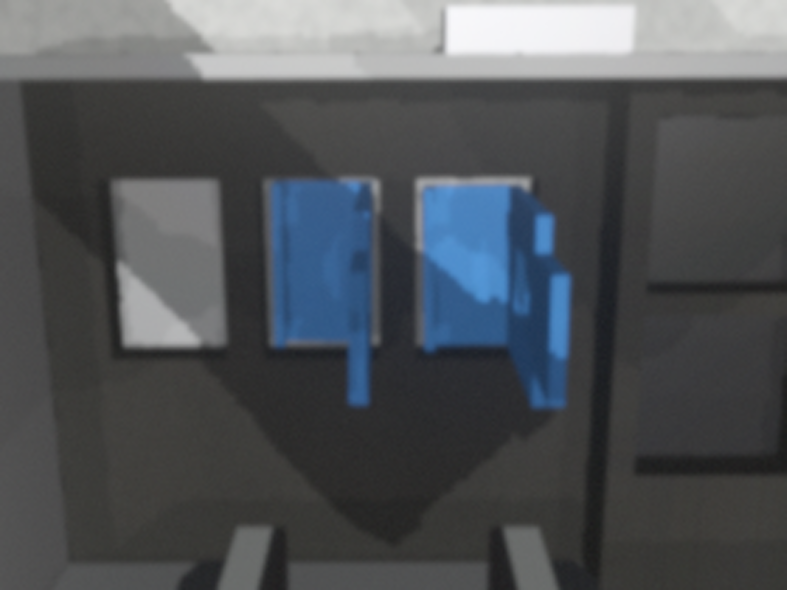

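>>> send_rows --rows ".0015 -.0045 -.01 0 0 .004;.0018 -.004 -.015 0 0 0;0 0 -.015 0 0 0;0 0 -.015 0 0 0;0 0 -.015 0 0 0;0 0 -.015 0 0 0;0 0 -.015 0 0 0;0 0 -.015 0 0 0;0 0 -.015 0 0 0;0 0 -.015 0 0 0;0 0 -.015 0 0 0;0 0 -.015 0 0 0;0 0 -.012 0 0 0;0 0 0 0 0 0;0 0 0 0 0 0"

```text
clock: 16.75
tcp_pos: [0.4689, 0.1499, 0.0957]
orientation: [-1.57, 0.05, -0.05]
contact_force: [0.1, -0.1, -0.3]
grip_width: 0.0298
```

>>> send_rows --rows "0 0 0 0 0 0;0 0 0 0 0 0;0 0 0 0 0 0;0 0 0 0 0 0;0 0 0 0 0 0;0 0 0 0 0 0" --grip 0 --grip_force 70

```text
clock: 17.35
tcp_pos: [0.4695, 0.1499, 0.0965]
orientation: [-1.57, 0.049, -0.052]
contact_force: [0.1, -0.1, 5.0]
grip_width: 0.0037
```

>>> send_rows --rows "0 0 .005 0 0 0;0 0 .01 0 0 0;0 0 .015 0 0 0;0 0 .02 0 0 0;0 0 .02 0 0 0;0 0 .02 0 0 0;0 0 .02 0 0 0;0 0 .02 0 0 0;0 0 .02 0 0 0;0 0 .02 0 0 0;0 0 .01 0 0 0;0 0 0 0 0 0"

```text
clock: 18.55
tcp_pos: [0.4694, 0.1501, 0.2775]
orientation: [-1.57, 0.048, -0.053]
contact_force: [-0.2, -0.8, -1.9]
grip_width: 0.0036
```

```bash
python3 - <<'E'
from h import *
obs(); print(turn_to(CJ)); w=cam("wrist"); crop(w,250,180,350,300,"w10")
E
```

```text
t 18.55 tcp [0.4694 0.1501 0.2775] rv [-1.5702  0.048  -0.0529] F [-0.2 -0.8 -1.9] M [-0.03 -0.01 -0.  ] w 0.0036
[5.15538121e-05 3.09176328e-03 2.25395663e-03]
w10 scale 4.916666666666667
```

View pics/w10.png

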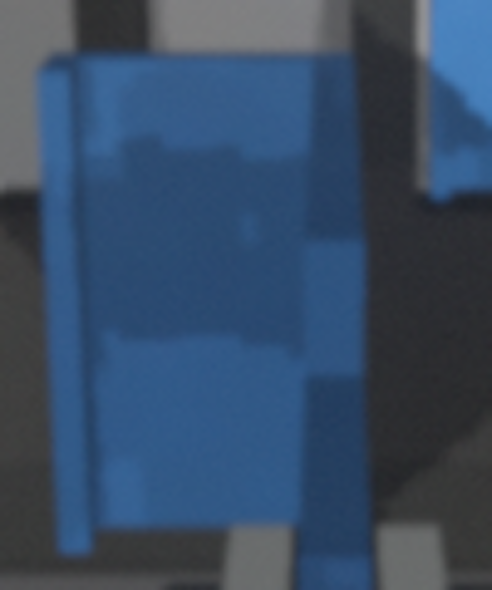

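>>> send_rows --rows "0 -.01 .015 0 0 .05;0 -.02 .02 0 0 .08;0 -.026 .01 0 0 .08;0.002 -.026 0 0 0 .09;.002 -.026 0 0 0 .09;.002 -.026 0 0 0 .09;.002 -.026 0 0 0 .09;.002 -.026 0 0 0 .09;.002 -.026 0 0 0 .09;.002 -.026 0 0 0 .09;.002 -.026 0 0 0 .09;.002 -.026 0 0 0 .09;.002 -.026 0 0 0 .09;.002 -.026 0 0 0 .09;.002 -.026 0 0 0 .09;0 -.026 0 0 0 .09;0 -.026 0 0 0 .08;0 -.015 0 0 0 .05;0 0 0 0 0 0;0 0 0 0 0 0"

```text
clock: 20.6
tcp_pos: [0.4925, -0.2837, 0.3193]
orientation: [-1.263, -1.116, 1.114]
contact_force: [-0.6, 0.2, -1.6]
grip_width: 0.0037
```

```bash
python3 - <<'E'
from h import *
o=obs(); print(turn_to(PJ), np.array([.4846,-.2947,.25])-o["tcp_pos"])
w=cam("wrist"); brass(w); crop(w,0,0,640,480,"w11")
E
```

```text
t 20.6 tcp [ 0.4925 -0.2837  0.3193] rv [-1.2628 -1.1163  1.1135] F [-0.6  0.2 -1.6] M [ 0.08 -0.08 -0.03] w 0.0037
[-0.00372785 -0.00096104 -0.05250917] [-0.0078785  -0.0110092  -0.06927532]
[344  74   7  25 128] world [ 0.4577 -0.3779  0.16  ] tool [-0.0987  0.1599  0.0227]
[337 188   5  21  91] world [ 0.473  -0.2938  0.16  ] tool [-0.0134  0.16    0.0181]
w11 scale 1.2291666666666667
```

View pics/w11.png

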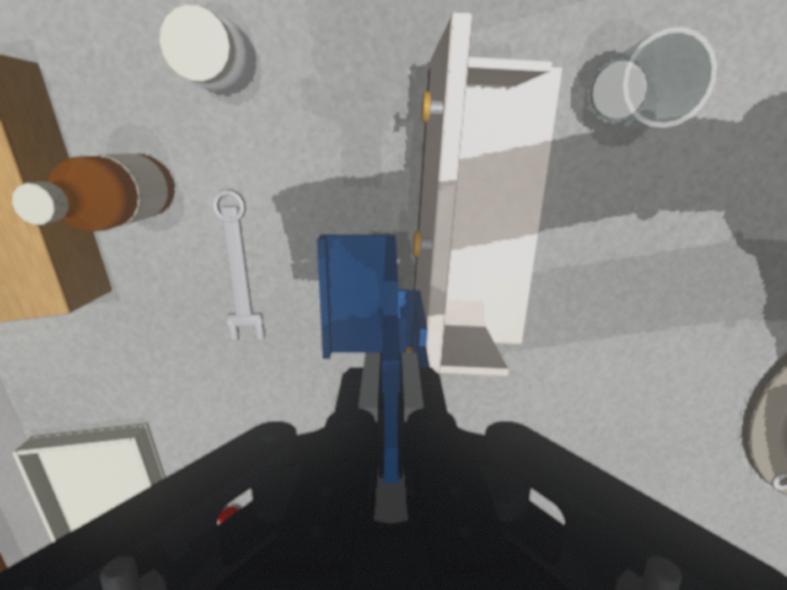

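>>> send_rows --rows "-.003 -.004 0 -.002 -.0005 -.026;-.003 -.004 0 -.002 -.0005 -.026;-.002 -.003 0 0 0 0;0 0 -.015 0 0 0;0 0 -.02 0 0 0;0 0 -.02 0 0 0;0 0 -.014 0 0 0;0 0 0 0 0 0;0 0 0 0 0 0"

```text
clock: 21.55
tcp_pos: [0.485, -0.2956, 0.2517]
orientation: [-1.292, -1.076, 1.079]
contact_force: [-0.9, 0.0, -1.2]
grip_width: 0.0038
```

```bash
python3 - <<'E'
from h import *
o=obs(); print(turn_to(PJ), np.array([.4846,-.2947,.2055])-o["tcp_pos"])
w=cam("wrist"); brass(w); crop(w,150,100,470,340,"w12")
E
```

```text
t 21.55 tcp [ 0.485  -0.2956  0.2517] rv [-1.2916 -1.0764  1.079 ] F [-0.9  0.  -1.2] M [ 0.02 -0.08  0.03] w 0.0038
[ 0.00356956  0.00099287 -0.00114187] [-0.00041015  0.00091494 -0.04617708]
[334  86   8  31 211] world [ 0.4582 -0.3776  0.16  ] tool [-0.0851  0.0925  0.0125]
[333 226   6  26 147] world [ 0.4732 -0.2939  0.16  ] tool [-0.0001  0.0922  0.0125]
w12 scale 2.4583333333333335
```

View pics/w12.png

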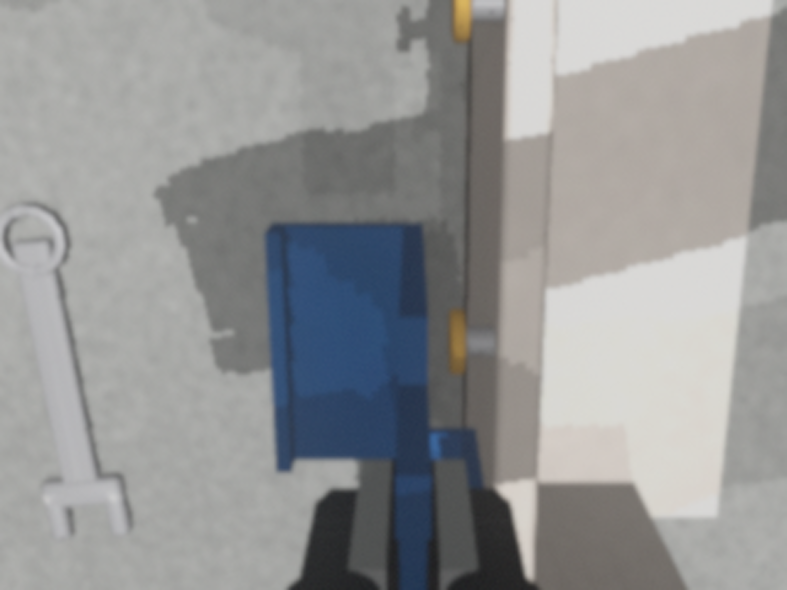

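>>> send_rows --rows "0 .0013 -.01 0 0 0;0 0 -.014 0 0 0;0 0 -.014 0 0 0;0 0 -.008 0 0 0;0 0 0 0 0 0;0 0 0 0 0 0;-.004 .0007 0 0 0 0;-.004 .0007 0 0 0 0;-.004 .0007 0 0 0 0;-.003 .0006 0 0 0 0;-.003 .0005 0 0 0 0;-.0015 0.0003 0 0 0 0;0 0 0 0 0 0"

```text
clock: 22.9
tcp_pos: [0.466, -0.2912, 0.206]
orientation: [-1.294, -1.077, 1.078]
contact_force: [3.0, -1.8, -1.5]
grip_width: 0.0037
```

```bash
python3 - <<'E'
from h import *
o=obs(); print(turn_to(PJ))
w=cam("wrist"); brass(w); crop(w,150,100,470,340,"w13")
s=cam("scene"); crop(s,200,260,300,350,"s13")
E
```

```text
t 22.9 tcp [ 0.466  -0.2912  0.206 ] rv [-1.2936 -1.0773  1.0783] F [ 3.  -1.8 -1.5] M [-0.21 -0.85  0.05] w 0.0037
[ 0.00442684  0.00290116 -0.00082152]
[297  75   9  39 298] world [ 0.4582 -0.3779  0.16  ] tool [-0.0865  0.0463 -0.0076]
[ 30 160  33  36 166] world [ 0.5922 -0.362   0.16  ] tool [-0.0471  0.0466 -0.1365]
[  0 194   7  37 162] world [ 0.6211 -0.349   0.16  ] tool [-0.0292  0.0466 -0.1627]
[300 248   7  31 197] world [ 0.4734 -0.2938  0.16  ] tool [-0.0011  0.046  -0.0076]
w13 scale 2.4583333333333335
s13 scale 6.555555555555555
```

View pics/w13.png

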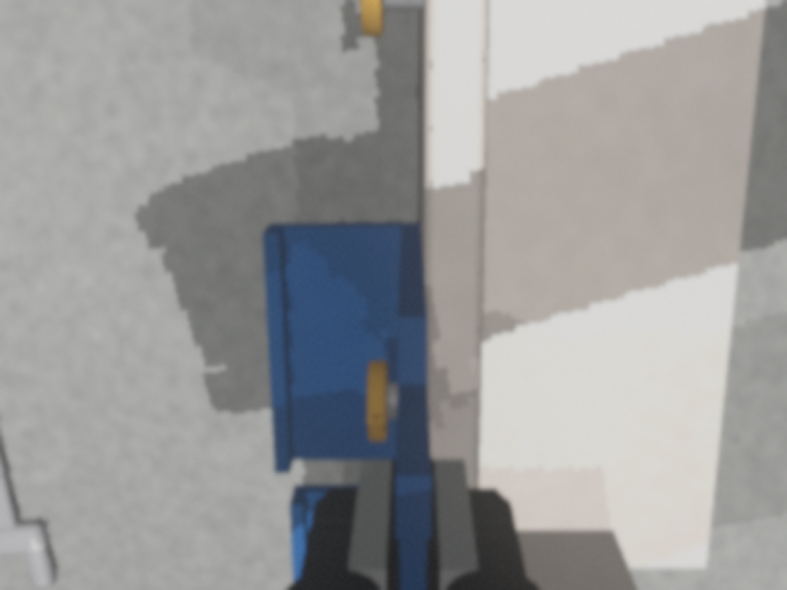

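View pics/s13.png

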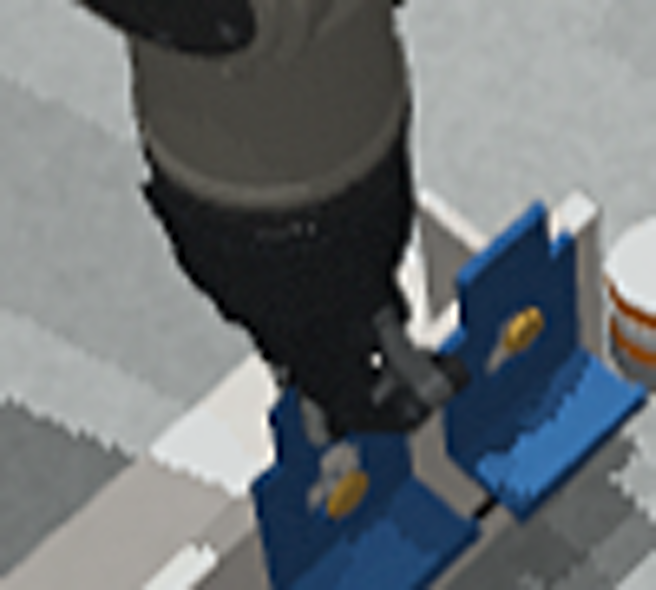

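Head is through and the back touches the panel (3 N). Slide down.

>>> send_rows --rows "0 0 -.003 0 0 0;0 0 -.004 0 0 0;0 0 -.004 0 0 0;0 0 -.003 0 0 0;0 0 -.002 0 0 0;0 0 -.002 0 0 0;0 0 -.002 0 0 0;0 0 -.001 0 0 0;0 0 0 0 0 0"

```text
clock: 23.9
tcp_pos: [0.4663, -0.291, 0.1851]
orientation: [-1.293, -1.077, 1.079]
contact_force: [4.4, -1.0, 3.6]
grip_width: 0.0036
```

>>> send_rows --rows "0 0 0 0 0 0;0 0 0 0 0 0;0 0 0 0 0 0;0 0 0 0 0 0;0 0 .01 0 0 0;0 0 .02 0 0 0;0 0 .03 0 0 0;0 0 .04 0 0 0;0 0 0 0 0 0" --grip 0.03

```text
clock: 24.8
tcp_pos: [0.4682, -0.2907, 0.2903]
orientation: [-1.299, -1.08, 1.078]
contact_force: [-0.5, 0.3, -0.8]
grip_width: 0.0296
```

```bash
python3 - <<'E'
from h import *
o=obs(); print(turn_to(CJ),np.array([.4728,.2085,.28])-o["tcp_pos"])
w=cam("wrist");  crop(w,0,0,640,480,"w14")
s=cam("scene"); crop(s,200,240,340,360,"s14")
E
```

```text
t 24.8 tcp [ 0.4682 -0.2907  0.2903] rv [-1.2991 -1.0803  1.0776] F [-0.5  0.3 -0.8] M [ 0.07 -0.02 -0.08] w 0.0296
[ 1.16933154e-02  1.37428753e-03 -1.45496213e+00] [ 0.00460472  0.49923737 -0.01027351]
w14 scale 1.2291666666666667
s14 scale 4.916666666666667
```

View pics/s14.png

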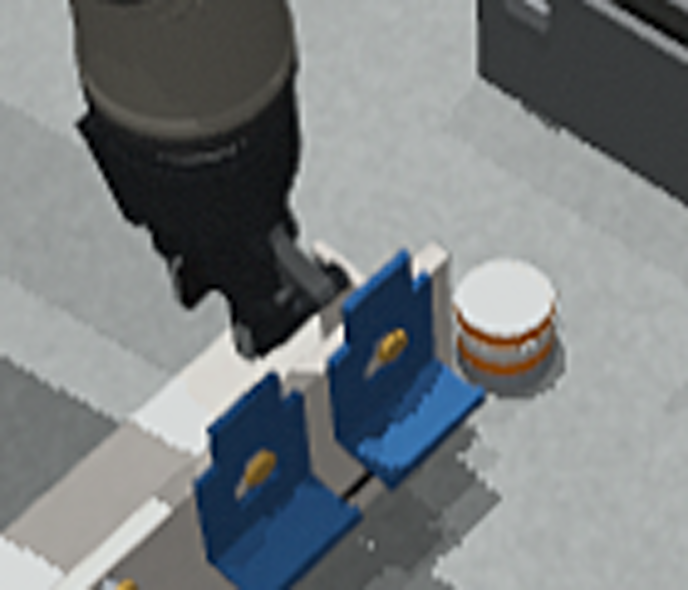

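>>> send_rows --rows "0 .01 0 0 0 -.04;0 .02 0 0 0 -.07;0 .027 0 0 0 -.08;0 .027 0 0 0 -.08;0 .027 0 0 0 -.08;0 .027 0 0 0 -.08;0 .027 0 0 0 -.08;0 .027 0 0 0 -.08;0 .027 0 0 0 -.08;0 .027 0 0 0 -.08;0 .027 0 0 0 -.08;0 .027 0 0 0 -.08;0 .027 0 0 0 -.08;0 .027 0 0 0 -.08;0 .027 0 0 0 -.08;0 .027 0 0 0 -.08;0 .027 0 0 0 -.08;0 .027 0 0 0 -.08;.002 .027 0 0 0 -.08;.002 .027 0 0 0 -.07"

```text
clock: 26.9
tcp_pos: [0.4686, 0.2254, 0.2834]
orientation: [-1.57, 0.123, -0.114]
contact_force: [0.6, -0.3, 0.6]
grip_width: 0.0298
```

>>> send_rows --rows "0 .01 0 0 0 0;0 0 0 0 0 0"

```text
clock: 27.1
tcp_pos: [0.4684, 0.2361, 0.2839]
orientation: [-1.569, 0.116, -0.108]
contact_force: [-0.3, 0.0, -0.9]
grip_width: 0.03
```

```bash
python3 - <<'E'
from h import *
o=obs(); print(turn_to(CJ),np.array([.4728,.2085,.0955])-o["tcp_pos"])
w=cam("wrist");  crop(w,180,100,460,310,"w15")
E
```

```text
t 27.1 tcp [0.4684 0.2361 0.2839] rv [-1.5693  0.1165 -0.1078] F [-0.3  0.  -0.9] M [ 0.03 -0.    0.03] w 0.03
[ 0.00119756 -0.00555017  0.08078706] [ 0.00443247 -0.02756964 -0.18839532]
w15 scale 2.8095238095238093
```

View pics/w15.png

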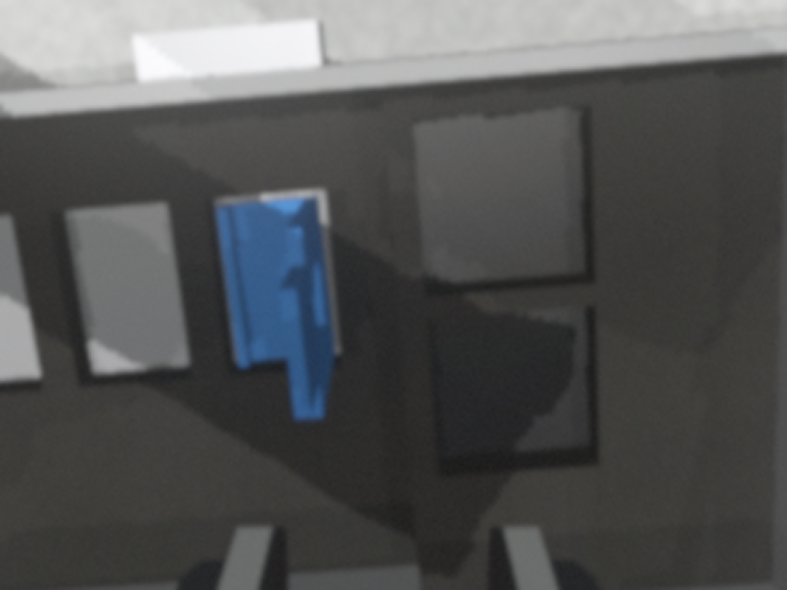

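>>> send_rows --rows ".0011 -.007 0 0 -.0014 .02;.0011 -.007 0 0 -.0014 .02;.0011 -.007 0 0 -.0014 .02;.0011 -.0066 -.008 0 -.0014 .02;0 0 -.015 0 0 0;0 0 -.015 0 0 0;0 0 -.015 0 0 0;0 0 -.015 0 0 0;0 0 -.015 0 0 0;0 0 -.015 0 0 0;0 0 -.015 0 0 0;0 0 -.015 0 0 0;0 0 -.015 0 0 0;0 0 -.015 0 0 0;0 0 -.015 0 0 0;0 0 -.015 0 0 0;0 0 0 0 0 0;0 0 0 0 0 0"

```text
clock: 28.95
tcp_pos: [0.4736, 0.2076, 0.0964]
orientation: [-1.571, 0.052, -0.054]
contact_force: [0.4, -0.7, 0.1]
grip_width: 0.03
```

```bash
python3 - <<'E'
from h import *
o=obs(); print(turn_to(CJ),np.array([.4728,.2085,.0955])-o["tcp_pos"])
w=cam("wrist");  crop(w,180,100,460,400,"w16")
E
```

```text
t 28.95 tcp [0.4736 0.2076 0.0964] rv [-1.571   0.0516 -0.0536] F [ 0.4 -0.7  0.1] M [-0.04  0.03 -0.01] w 0.03
[0.00092789 0.00128046 0.00499128] [-0.00083792  0.00090014 -0.00092036]
w16 scale 1.9666666666666666
```

View pics/w16.png

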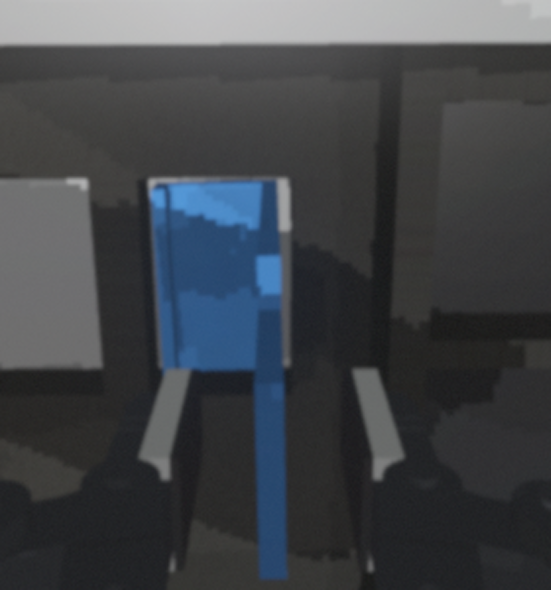

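>>> send_rows --rows "0 .0005 0 0 0 0;0 0 0 0 0 0;0 0 0 0 0 0;0 0 0 0 0 0;0 0 0 0 0 0;0 0 0 0 0 0" --grip 0 --grip_force 70

```text
clock: 29.6
tcp_pos: [0.4744, 0.2083, 0.0974]
orientation: [-1.571, 0.05, -0.056]
contact_force: [-1.3, 0.3, 5.6]
grip_width: 0.004
```

>>> send_rows --rows "0 0 .005 0 0 0;0 0 .01 0 0 0;0 0 .015 0 0 0;0 0 .02 0 0 0;0 0 .02 0 0 0;0 0 .02 0 0 0;0 0 .02 0 0 0;0 0 .02 0 0 0;0 0 .02 0 0 0;0 0 .02 0 0 0;0 0 .02 0 0 0;0 0 .02 0 0 0;0 0 .01 0 0 0;0 0 0 0 0 0"

```text
clock: 31.0
tcp_pos: [0.4741, 0.2085, 0.3183]
orientation: [-1.57, 0.049, -0.056]
contact_force: [0.3, 0.2, -1.4]
grip_width: 0.004
```

```bash
python3 - <<'E'
from h import *
o=obs(); print(turn_to(PJ),o["tcp_pos"])
w=cam("wrist"); crop(w,250,180,350,300,"w17")
E
```

```text
t 31.0 tcp [0.4741 0.2085 0.3183] rv [-1.5703  0.0493 -0.0563] F [ 0.3  0.2 -1.4] M [ 0.01 -0.01  0.03] w 0.004
[-0.00301664  0.00383826  1.45898088] [0.47405251 0.2085402  0.31830501]
w17 scale 4.916666666666667
```

View pics/w17.png

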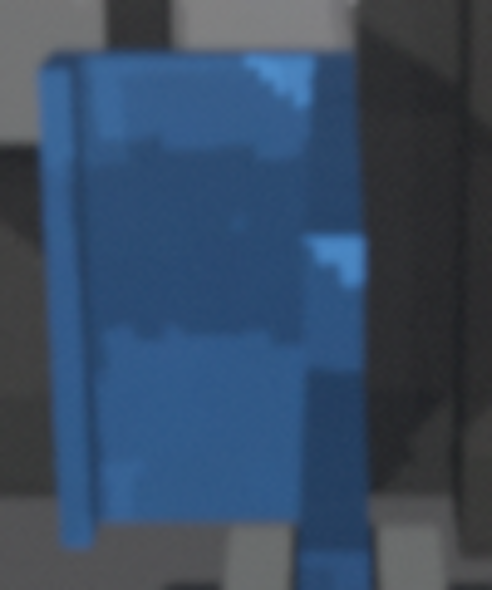

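>>> send_rows --rows "0 -.01 0 0 0 .04;0 -.02 0 0 0 .07;0 -.027 0 0 0 .08;0 -.027 0 0 0 .08;0 -.027 0 0 0 .08;0 -.027 0 0 0 .08;0 -.027 0 0 0 .08;0 -.027 0 0 0 .08;0 -.027 0 0 0 .08;0 -.027 0 0 0 .08;0 -.027 0 0 0 .08;0 -.027 0 0 0 .08;0 -.027 0 0 0 .08;0 -.027 0 0 0 .08;0 -.027 0 0 0 .08;0 -.027 0 0 0 .08;0 -.027 0 0 0 .08;0 -.027 0 0 0 .08;0 -.027 0 0 0 .07;0 -.02 0 0 0 0"

```text
clock: 33.05
tcp_pos: [0.4728, -0.303, 0.3151]
orientation: [-1.286, -1.078, 1.076]
contact_force: [-0.6, 0.1, -1.5]
grip_width: 0.0041
```

>>> send_rows --rows "0 -.02 0 0 0 0;0 -.02 0 0 0 0;0 -.02 0 0 0 0;0 -.01 0 0 0 0;0 0 0 0 0 0"

```text
clock: 33.55
tcp_pos: [0.4774, -0.3687, 0.312]
orientation: [-1.29, -1.067, 1.072]
contact_force: [-0.5, 1.0, -2.0]
grip_width: 0.0041
```

```bash
python3 - <<'E'
from h import *
o=obs(); print(turn_to(PJ),np.array([.4702,-.3777,.25])-o["tcp_pos"])
w=cam("wrist"); brass(w); crop(w,0,0,640,480,"w18")
E
```

```text
t 33.55 tcp [ 0.4774 -0.3687  0.312 ] rv [-1.2896 -1.0673  1.0716] F [-0.5  1.  -2. ] M [ 0.01 -0.05 -0.01] w 0.0041
[-0.00022643 -0.00351637  0.00870476] [-0.00715783 -0.00895523 -0.06201242]
[336 191   5  21  97] world [ 0.4582 -0.3775  0.16  ] tool [-0.0134  0.1527  0.0168]
[  0 441  10  25 133] world [ 0.8305 -0.1864  0.16  ] tool [ 0.2432  0.1516 -0.3138]
w18 scale 1.2291666666666667
```

View pics/w18.png

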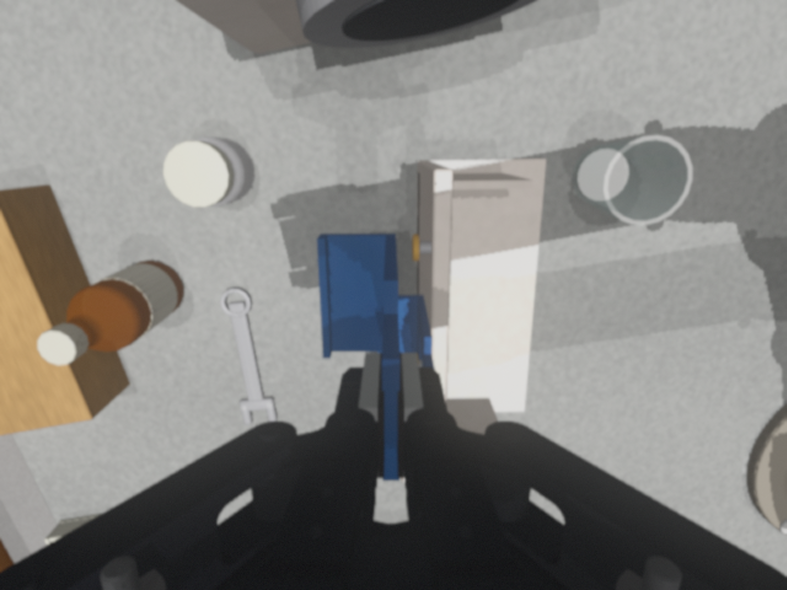

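>>> send_rows --rows "-.0035 -.0045 0 0 -.0035 .0087;-.0035 -.0045 0 0 0 0;0 0 -.012 0 0 0;0 0 -.02 0 0 0;0 0 -.018 0 0 0;0 0 -.012 0 0 0;0 0 0 0 0 0;0 0 0 0 0 0"

```text
clock: 34.4
tcp_pos: [0.4759, -0.373, 0.2479]
orientation: [-1.295, -1.065, 1.075]
contact_force: [1.5, -0.2, -0.8]
grip_width: 0.004
```

```bash
python3 - <<'E'
from h import *
o=obs(); print(turn_to(PJ),np.array([.4702,-.3777,.2065])-o["tcp_pos"])
w=cam("wrist"); brass(w)
E
```

```text
t 34.4 tcp [ 0.4759 -0.373   0.2479] rv [-1.2954 -1.0648  1.0752] F [ 1.5 -0.2 -0.8] M [ 0.05 -0.04 -0.01] w 0.004
[ 0.00625516 -0.0028482   0.00907888] [-0.00566592 -0.0047104  -0.04139714]
[340 217   7  26 154] world [ 0.4579 -0.3777  0.16  ] tool [-0.0074  0.0885  0.017 ]
```

```bash
python3 -c "
from bench import r
print(r.get_obs()['joints'])"
```

```text
[ 1.43918615  0.73307422 -1.36612243  1.65527953  0.73886845  1.37356227
  2.91675583]
```

>>> send_rows --rows "-.003 -.003 0 .003 -.002 .005;-.003 -.003 0 .003 0 .004;0 0 0 0 0 0"

```text
clock: 34.75
tcp_pos: [0.4692, -0.3803, 0.248]
orientation: [-1.289, -1.074, 1.076]
contact_force: [0.3, -0.1, -1.2]
grip_width: 0.0037
```

```bash
python3 - <<'E'
from h import *
o=obs(); print(o["joints"],turn_to(PJ),np.array([.4702,-.3777,.2065])-o["tcp_pos"])
E
```

```text
t 34.75 tcp [ 0.4692 -0.3803  0.248 ] rv [-1.2893 -1.0738  1.076 ] F [ 0.3 -0.1 -1.2] M [ 0.01 -0.06 -0.04] w 0.0037
[ 1.46235482  0.742553   -1.37836291  1.65579761  0.74340317  1.37923993
  2.9367578 ] [ 0.00083295 -0.00100983  0.00188644] [ 0.00103953  0.00257967 -0.04146208]
```

>>> send_rows --rows ".001 .0026 0 0 0 0;0 0 -.012 0 0 0;0 0 -.014 0 0 0;0 0 -.015 0 0 0;0 0 0 0 0 0;0 0 0 0 0 0"

```text
clock: 35.35
tcp_pos: [0.4705, -0.3763, 0.206]
orientation: [-1.287, -1.075, 1.077]
contact_force: [0.3, -0.4, 0.1]
grip_width: 0.0038
```

```bash
python3 - <<'E'
from h import *
o=obs(); print(o["joints"],turn_to(PJ),np.array([.4702,-.3777,.2065])-o["tcp_pos"])
w=cam("wrist"); brass(w); crop(w,150,100,470,340,"w19")
E
```

```text
t 35.35 tcp [ 0.4705 -0.3763  0.206 ] rv [-1.287  -1.0751  1.0771] F [ 0.3 -0.4  0.1] M [ 0.03  0.01 -0.01] w 0.0038
[ 1.44163238  0.77766578 -1.34291793  1.70300455  0.78347653  1.31892087
  2.90293251] [-3.60067771e-04 -1.91575449e-03 -2.71071282e-05] [-0.0002661  -0.00141442  0.00045355]
[336 243   7  32 215] world [ 0.4581 -0.3778  0.16  ] tool [-0.0037  0.0468  0.0122]
w19 scale 2.4583333333333335
```

View pics/w19.png

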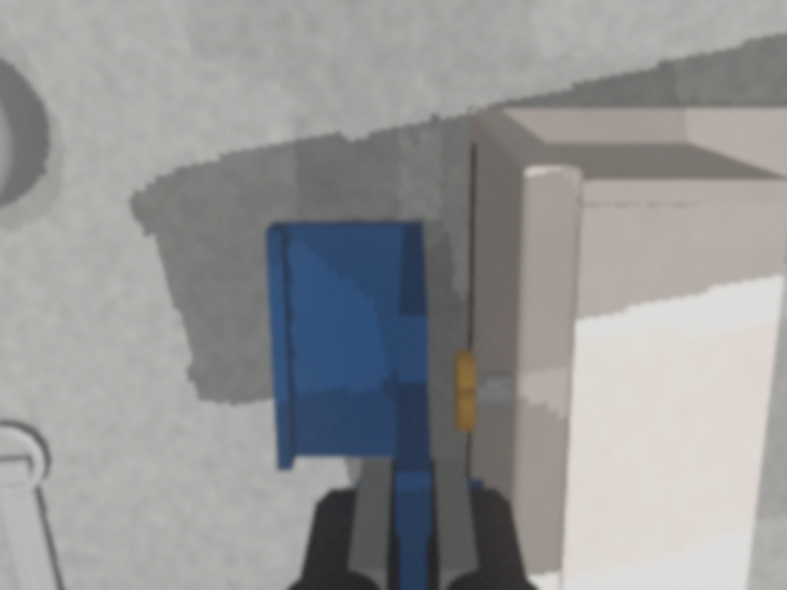

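>>> send_rows --rows "0 -.0015 0 0 0 0;0 0 0 0 0 0;-.004 .0007 0 0 0 0;-.004 .0007 0 0 0 0;-.004 .0007 0 0 0 0;-.003 .0006 0 0 0 0;-.003 .0005 0 0 0 0;-.0015 0.0003 0 0 0 0;0 0 0 0 0 0"

```text
clock: 36.3
tcp_pos: [0.4514, -0.3746, 0.207]
orientation: [-1.289, -1.076, 1.077]
contact_force: [1.2, -0.7, -2.1]
grip_width: 0.0037
```

```bash
python3 - <<'E'
from h import *
o=obs(); print(o["joints"],turn_to(PJ))
w=cam("wrist"); brass(w); crop(w,150,100,470,340,"w20")
s=cam("scene"); crop(s,180,280,280,370,"s20")
E
```

```text
t 36.3 tcp [ 0.4514 -0.3746  0.207 ] rv [-1.2894 -1.0757  1.0767] F [ 1.2 -0.7 -2.1] M [-0.07 -0.35  0.07] w 0.0037
[ 1.48546825  0.756372   -1.35685744  1.7410506   0.77059964  1.30074521
  2.91397577] [ 9.33034316e-04 -9.38406426e-06  2.98170931e-04]
[300 247   7  30 186] world [ 0.4586 -0.3776  0.16  ] tool [-0.0016  0.047  -0.0076]
w20 scale 2.4583333333333335
s20 scale 6.555555555555555
```

View pics/w20.png

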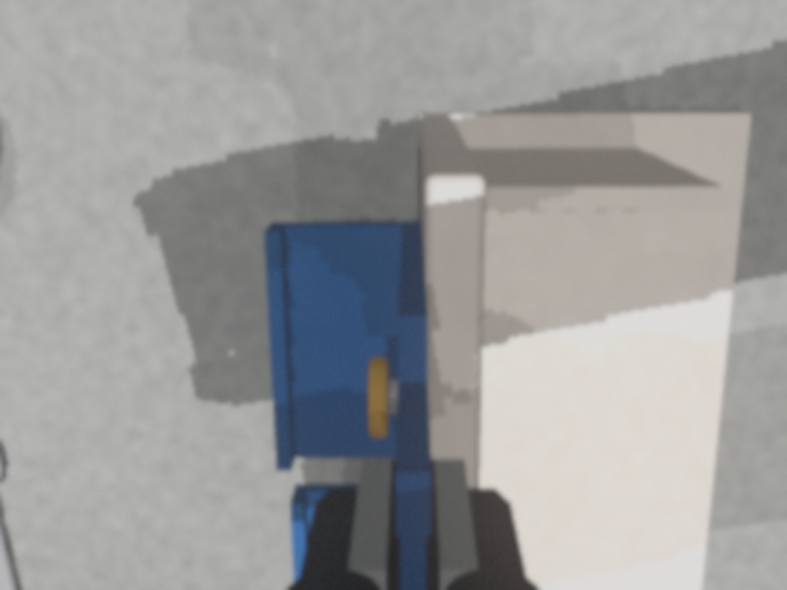

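View pics/s20.png

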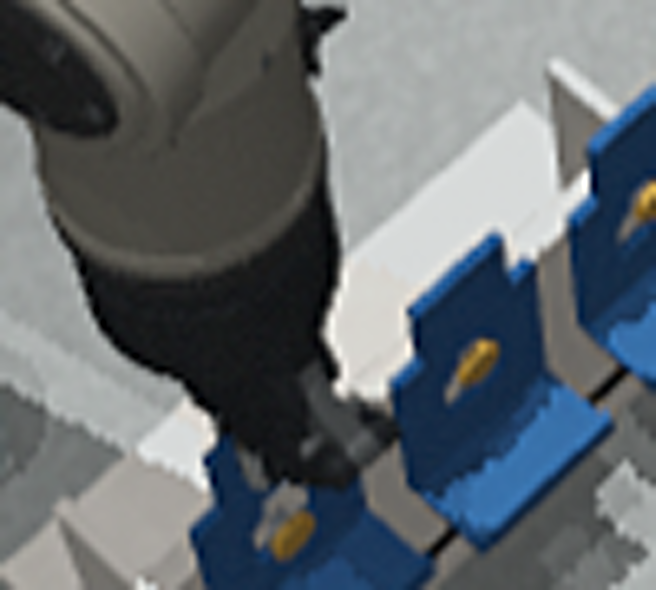

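>>> send_rows --rows "0 0 -.003 0 0 0;0 0 -.004 0 0 0;0 0 -.004 0 0 0;0 0 -.003 0 0 0;0 0 -.002 0 0 0;0 0 -.002 0 0 0;0 0 -.002 0 0 0;0 0 -.001 0 0 0;0 0 0 0 0 0"

```text
clock: 37.3
tcp_pos: [0.4515, -0.3745, 0.1862]
orientation: [-1.289, -1.075, 1.077]
contact_force: [2.6, -0.5, 1.6]
grip_width: 0.0037
```

>>> send_rows --rows "0 0 -.0008 0 0 0;0 0 0 0 0 0"

```text
clock: 37.5
tcp_pos: [0.4516, -0.3745, 0.186]
orientation: [-1.289, -1.075, 1.077]
contact_force: [0.3, -0.4, 5.8]
grip_width: 0.0038
```

>>> send_rows --rows "0 0 0 0 0 0;0 0 0 0 0 0;0 0 0 0 0 0;0 0 0 0 0 0;0 0 .01 0 0 0;0 0 .02 0 0 0;0 0 .03 0 0 0;0 0 .04 0 0 0;0 0 0 0 0 0" --grip 0.03

```text
clock: 38.4
tcp_pos: [0.4563, -0.3736, 0.2872]
orientation: [-1.3, -1.064, 1.073]
contact_force: [-0.1, -0.8, -0.2]
grip_width: 0.03
```

```bash
python3 - <<'E'
from h import *
o=obs(); print(o["joints"])
s=cam("scene"); crop(s,160,250,340,390,"s21"); t=cam("top"); crop(t,160,120,480,340,"t21")
E
```

```text
t 38.4 tcp [ 0.4563 -0.3736  0.2872] rv [-1.2999 -1.0643  1.0732] F [-0.1 -0.8 -0.2] M [-0.01 -0.05  0.01] w 0.03
[ 1.5016205   0.67974517 -1.41002568  1.64536951  0.68793807  1.41174996
  2.95893896]
s21 scale 4.214285714285714
t21 scale 2.46875
```

View pics/s21.png

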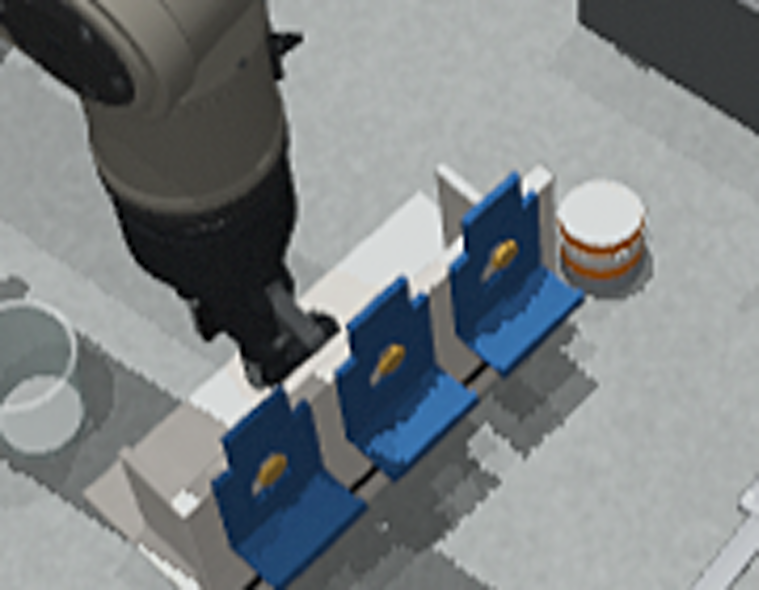

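View pics/t21.png

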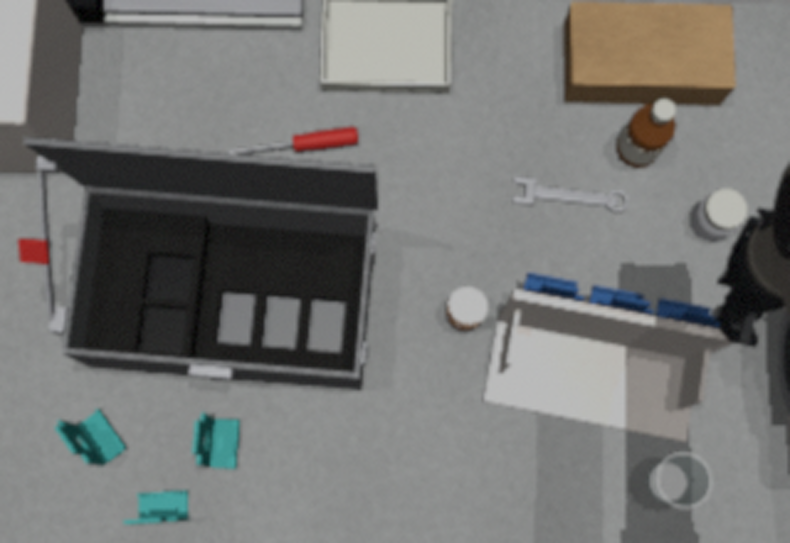

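```bash
cat >> h.py <<'E'
def cart():
    t=cam("top"); s=cam("scene")
    for n,f,roi in(("t",t,(330,225,370,265)),("s",s,(275,270,330,330))):
        x0,y0,x1,y1=roi; g=f["pixels"][y0:y1,x0:x1].astype(int)
        m=((g.min(2)>205)).astype(np.uint8); c,_,st,ce=cv2.connectedComponentsWithStats(m)
        for i in range(1,c):
            if st[i,4]>40: print(n,st[i],np.round(ce[i]+[x0,y0],1),np.round(onz(f,*(ce[i]+[x0,y0]),.066),4))
E
python3 - <<'E'
from h import *
cart(); t=cam("top"); print(onz(t,160+468/2.46875-.5,120+304/2.46875-.5,.066)); s=cam("scene"); print(onz(s,160+602/4.214-.5,250+210/4.214-.5,.066))
E
```

```text
s [ 17  23  21  15 214] [302.2 299.8] [ 0.4894 -0.1165  0.066 ]
[ 0.48829824 -0.1132487   0.066     ]
[ 0.48906632 -0.11502438  0.066     ]
```

>>> send_rows --rows "0 .01 0 0 0 -.05;0 .015 0 0 0 -.09;0.001 .018 0 0 0 -.09;.001 .018 0 0 0 -.09;.002 .018 0 0 0 -.09;.002 .018 0 0 0 -.09;.002 .018 0 0 0 -.09;.002 .018 0 0 0 -.09;.002 .018 0 0 0 -.09;.002 .018 0 0 0 -.09;.002 .018 0 0 0 -.09;.002 .018 0 0 0 -.09;.002 .018 0 0 0 -.09;.002 .018 0 0 0 -.09;.002 .018 0 0 0 -.09;.002 .005 0 0 0 -.09;.002 0 0 0 0 -.09;0 0 0 0 0 -.09;0 0 0 0 0 -.09;0 0 0 0 0 -.09" --grip 0.08

```text
clock: 40.7
tcp_pos: [0.4824, -0.1072, 0.2814]
orientation: [-1.546, 0.3, -0.292]
contact_force: [-1.2, 0.7, -0.3]
grip_width: 0.0794
```

>>> send_rows --rows "0 0 0 0 0 -.09;0 0 0 0 0 -.09;0 0 0 0 0 -.09;0 0 0 0 0 -.09;0 0 0 0 0 -.09;0 0 0 0 0 -.09;0 0 0 0 0 -.09;0 0 0 0 0 -.09;0 0 0 0 0 -.09;0 0 0 0 0 -.09;0 0 0 0 0 -.09;0 0 0 0 0 -.09;0 0 0 0 0 -.09;0 0 0 0 0 -.09;0 0 0 0 0 0"

```text
clock: 42.2
tcp_pos: [0.4824, -0.1073, 0.2814]
orientation: [-1.173, 1.257, -1.254]
contact_force: [0.2, -0.2, -0.0]
grip_width: 0.0801
```

```bash
python3 - <<'E'
from h import *
o=obs(); print(o["joints"],turn_to(-.179),np.array([.4904,-.1066,.22])-o["tcp_pos"])
w=cam("wrist"); crop(w,0,0,640,480,"w22")
E
```

```text
t 42.2 tcp [ 0.4824 -0.1073  0.2814] rv [-1.1727  1.2571 -1.2536] F [ 0.2 -0.2 -0. ] M [ 0.02  0.04 -0.  ] w 0.0801
[ 0.85877093  0.22412728 -0.8682695   1.87215885  0.1833001   1.12735833
 -0.14021492] [-0.00490235  0.00268433 -0.11473371] [ 0.00801375  0.00071908 -0.06143699]
w22 scale 1.2291666666666667
```

View pics/w22.png

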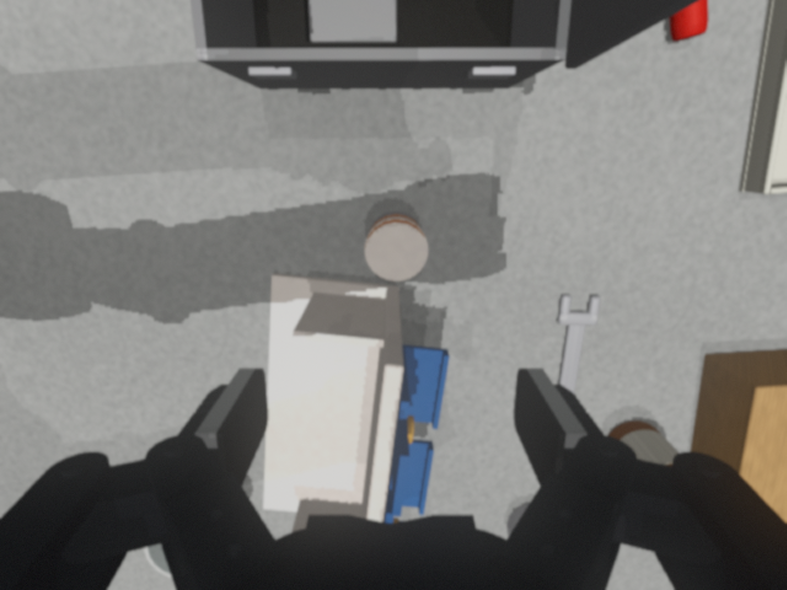

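```bash
python3 - <<'E'
from h import *
w=cam("wrist"); k=1.22917
for p in((397,249),(365,249),(428,249),(397,282)): print(np.round(onz(w,p[0]/k-.4,p[1]/k-.4,.066),4))
print("panel end corners",[np.round(onz(w,p[0]/k-.4,p[1]/k-.4,.17),4) for p in((387,287),(404,287))])
E
```

```text
[ 0.4875 -0.1082  0.066 ]
[ 0.4622 -0.1066  0.066 ]
[ 0.512  -0.1097  0.066 ]
[ 0.4859 -0.1353  0.066 ]
panel end corners [array([ 0.4802, -0.1078,  0.17  ]), array([ 0.49  , -0.1084,  0.17  ])]
```

```bash
python3 - <<'E'
from h import *
w=cam("wrist"); k=1.22917; crop(w,200,150,420,330,"w22b")
print([np.round(onz(w,p[0]/k-.4,p[1]/k-.4,z),4) for p,z in(((389,366),.17),((404,366),.17),((402,287),.0),((272,276),.008))])
E
```

```text
w22b scale 3.2777777777777777
[array([ 0.4783, -0.1581,  0.17  ]), array([ 0.4874, -0.1587,  0.17  ]), array([ 0.4904, -0.1599,  0.    ]), array([ 0.3694, -0.1392,  0.008 ])]
```

View pics/w22b.png

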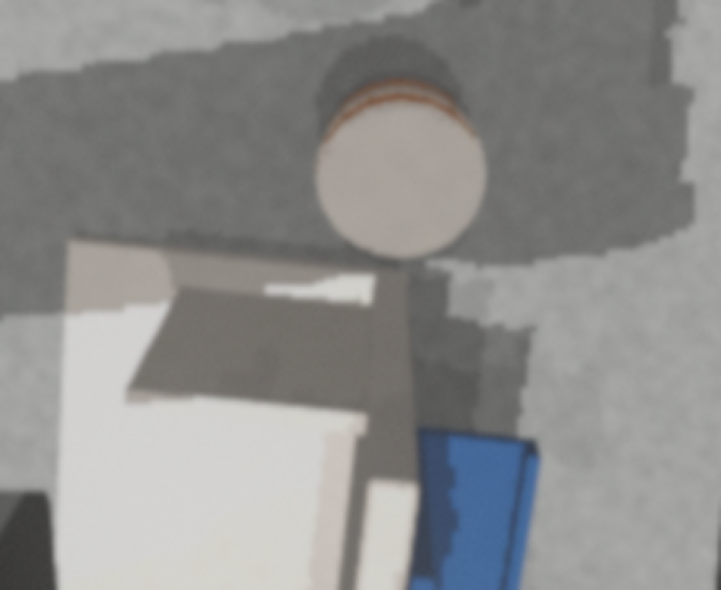

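>>> send_rows --rows ".003 .002 0 -.0025 .0013 -.057;.003 .002 0 -.0025 .0013 -.057;0 0 -.02 0 0 0;0 0 -.025 0 0 0;0 0 -.025 0 0 0;0 0 -.025 0 0 0;0 0 -.025 0 0 0;0 0 -.025 0 0 0;0 0 -.025 0 0 0;0 0 0 0 0 0;0 0 0 0 0 0"

```text
clock: 43.45
tcp_pos: [0.4889, -0.1036, 0.1122]
orientation: [-1.12, 1.338, -1.339]
contact_force: [0.5, 0.3, 0.4]
grip_width: 0.0801
```

```bash
python3 - <<'E'
from h import *
o=obs(); print(turn_to(-.179),np.array([.4884,-.1033,.03])-o["tcp_pos"])
w=cam("wrist"); crop(w,0,0,640,480,"w23")
E
```

```text
t 43.45 tcp [ 0.4889 -0.1036  0.1122] rv [-1.1195  1.3382 -1.339 ] F [0.5 0.3 0.4] M [-0.03 -0.    0.01] w 0.0801
[ 5.75393290e-05  6.48105794e-04 -1.54856832e-03] [-0.00045592  0.00028213 -0.08222335]
w23 scale 1.2291666666666667
```

View pics/w23.png

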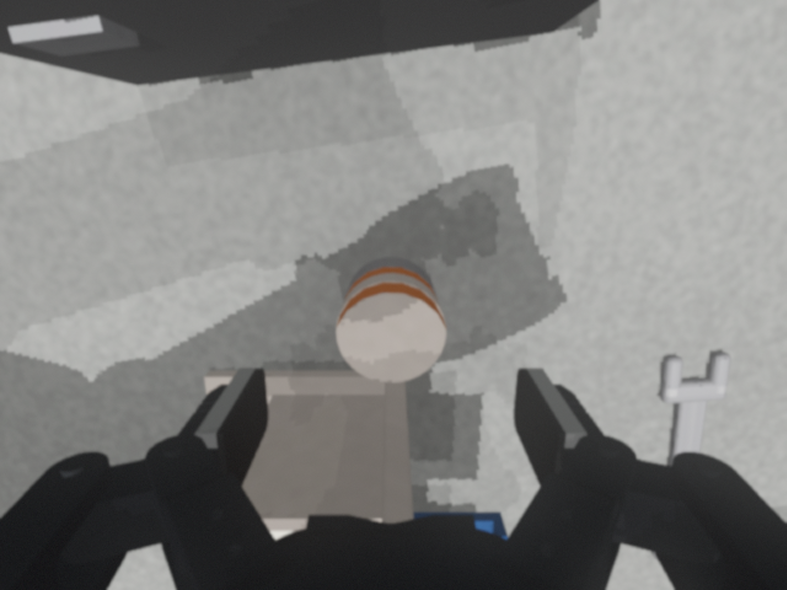

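```bash
python3 - <<'E'
from h import *
w=cam("wrist"); k=1.22917
p=onz(w,391/k-.4,327/k-.4,.066); print(np.round(p,4),np.round(toolframe(p),4))
p=onz(w,391/k-.4,381/k-.4,.066); print(np.round(p,4))
E
```

```text
[ 0.4895 -0.1035  0.066 ] [-0.0002  0.0473 -0.0006]
[ 0.4848 -0.1297  0.066 ]
```

>>> send_rows --rows "0 0 -.015 0 0 0;0 0 -.015 0 0 0;0 0 -.015 0 0 0;0 0 -.015 0 0 0;0 0 -.012 0 0 0;0 0 -.01 0 0 0;0 0 0 0 0 0;0 0 0 0 0 0"

```text
clock: 44.35
tcp_pos: [0.4889, -0.1037, 0.0299]
orientation: [-1.119, 1.338, -1.34]
contact_force: [0.2, -0.0, -0.2]
grip_width: 0.0801
```

>>> send_rows --rows "0 0 0 0 0 0;0 0 0 0 0 0;0 0 0 0 0 0;0 0 0 0 0 0;0 0 0 0 0 0;0 0 0 0 0 0" --grip 0.03 --grip_force 50

```text
clock: 44.95
tcp_pos: [0.4892, -0.104, 0.0308]
orientation: [-1.118, 1.337, -1.342]
contact_force: [-1.5, -0.1, 4.9]
grip_width: 0.051
```

>>> send_rows --rows "0 0 .005 0 0 0;0 0 .01 0 0 0;0 0 .015 0 0 0;0 0 .02 0 0 0;0 0 .025 0 0 0;0 0 .025 0 0 0;0 0 .025 0 0 0;0 0 .025 0 0 0;0 0 .02 0 0 0;0 0 0 0 0 0"

```text
clock: 45.95
tcp_pos: [0.4906, -0.1038, 0.2034]
orientation: [-1.115, 1.333, -1.344]
contact_force: [0.0, -0.2, -3.1]
grip_width: 0.0508
```

```bash
python3 - <<'E'
from h import *
o=obs(); print(o["joints"],turn_to(CJ),o["tcp_pos"])
w=cam("wrist"); crop(w,0,0,640,480,"w24")
E
```

```text
t 45.95 tcp [ 0.4906 -0.1038  0.2034] rv [-1.1155  1.3333 -1.3444] F [ 0.  -0.2 -3.1] M [ 0.01 -0.06 -0.03] w 0.0508
[ 0.77982439  0.32457964 -0.82639352  1.95566496  0.29061565  0.97479167
 -0.36316297] [-0.00392089  0.00730665  1.68747651] [ 0.49057264 -0.10379374  0.20344341]
w24 scale 1.2291666666666667
```

View pics/w24.png

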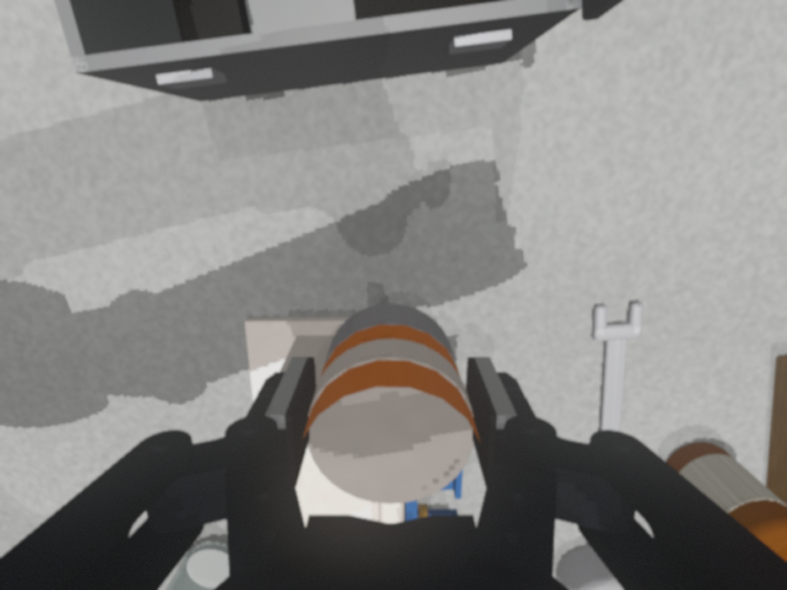

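>>> send_rows --rows "0 0 .01 0 0 .05;0 .005 .02 0 0 .08;-.001 .01 .02 0 0 .08;-.001 .012 0 0 0 .085;-.001 .012 0 0 0 .085;-.001 .012 0 0 0 .085;-.001 .012 0 0 0 .085;-.001 .012 0 0 0 .085;-.001 .012 0 0 0 .085;-.001 .012 0 0 0 .085;-.001 .012 0 0 0 .085;-.001 .012 0 0 0 .085;-.001 .012 0 0 0 .085;-.001 .012 0 0 0 .085;-.001 .012 0 0 0 .085;-.001 .012 0 0 0 .085;-.001 .012 0 0 0 .085;-.001 .012 0 0 0 .085;-.001 .012 0 0 0 .085;-.001 .012 0 0 0 .085"

```text
clock: 48.0
tcp_pos: [0.4699, 0.1152, 0.2488]
orientation: [-1.569, 0.072, -0.07]
contact_force: [-0.1, 0.1, -1.8]
grip_width: 0.0506
```

>>> send_rows --rows "0 .02 0 0 0 .05;0 .025 0 0 0 0;0 .025 0 0 0 0;0 .025 0 0 0 0;0 .025 0 0 0 0;0 .02 0 0 0 0;0 .01 0 0 0 0;0 0 0 0 0 0"

```text
clock: 48.8
tcp_pos: [0.4699, 0.2661, 0.2493]
orientation: [-1.569, 0.034, -0.032]
contact_force: [-0.3, -0.4, -2.5]
grip_width: 0.0502
```

```bash
python3 - <<'E'
from h import *
o=obs(); print(o["joints"],turn_to(CJ),o["tcp_pos"])
w=cam("wrist"); crop(w,0,0,640,480,"w25")
E
```

```text
t 48.8 tcp [0.4699 0.2661 0.2493] rv [-1.5691  0.0337 -0.0322] F [-0.3 -0.4 -2.5] M [-0.03  0.06 -0.04] w 0.0502
[ 0.27809033  0.48533478 -1.18949405  1.80409236  0.48399984  1.1872747
  0.46774961] [-0.00149861 -0.00087584 -0.02005636] [0.46989233 0.26606815 0.2492669 ]
w25 scale 1.2291666666666667
```

View pics/w25.png

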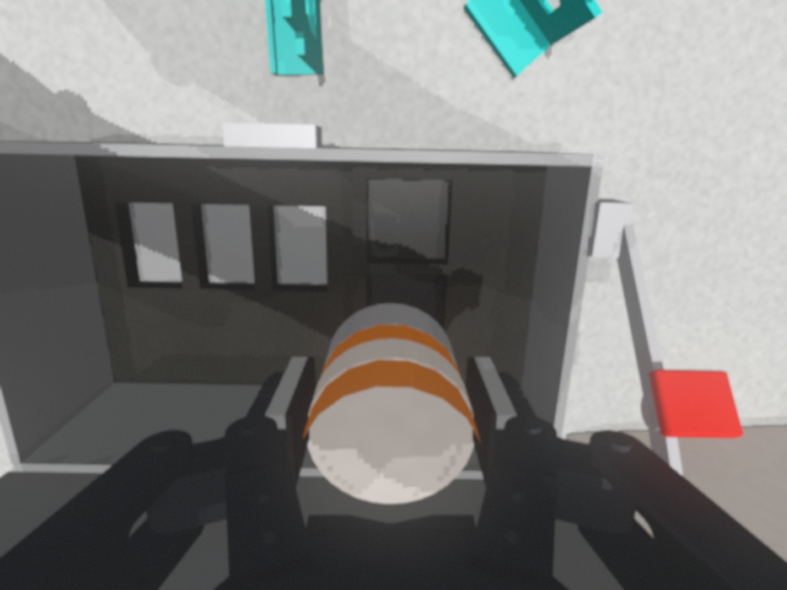

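```bash
python3 - <<'E'
from h import *
w=cam("wrist"); crop(w,280,130,380,280,"w25b")
for n,P in(("front",(.4476,.2812)),("rear",(.5165,.2769))): print(n,proj(w,[*P,.062])*1.22917)
z=r.get_obs()["tcp_pos"][2]; k=1.22917
for q in((308,430),(473,430),(390,502)): print(np.round(toolframe(onz(w,q[0]/k-.4,q[1]/k-.4,z+.0352)),4))
E
```

```text
w25b scale 3.933333333333333
front [410.80556171 222.42926478]
rear [407.89422427 312.79980876]
[-0.0038 -0.0352 -0.0211]
[-0.0038 -0.0352  0.0233]
[ 0.0199 -0.0352  0.0009]
```

View pics/w25b.png

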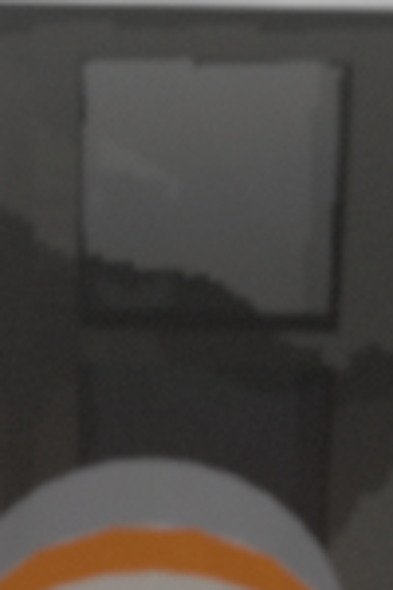

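```bash
python3 - <<'E'
from h import *
w=cam("wrist"); z=r.get_obs()["tcp_pos"][2]; k=1.22917
print(np.round(toolframe(onz(w,390/k-.4,303/k-.4,z-.0308)),4))
s=cam("scene"); crop(s,300,120,420,220,"s25")
t=cam("top"); crop(t,180,180,320,280,"t25")
P=np.array([.4699,.2661]); print(proj(s,[*P,z+.0352]),proj(t,[*P,z+.0352]))
E
```

```text
[-0.017   0.0308  0.0005]
s25 scale 5.9
t25 scale 5.642857142857143
[378.562714   141.09556488] [213.72075708 230.71371455]
```

View pics/s25.png

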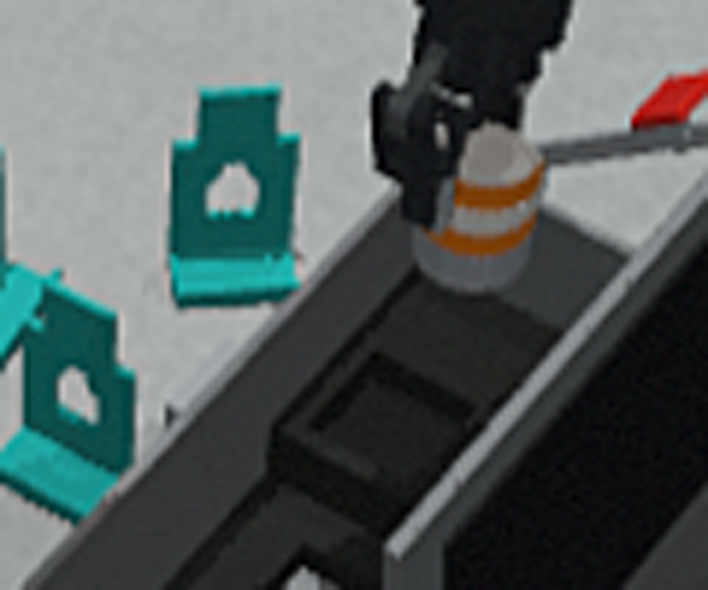

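View pics/t25.png

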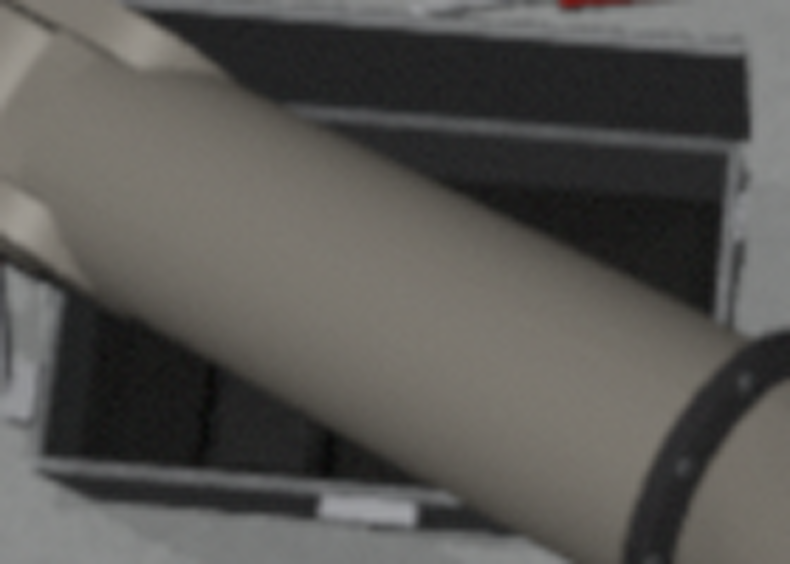

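```bash
python3 - <<'E'
from h import *
s=cam("scene"); z=r.get_obs()["tcp_pos"][2]
for P in((.4699,.2671),):
    for dz in(.0352,-.0308):
        c=[((proj(s,[P[0]+.026*np.cos(a),P[1]+.026*np.sin(a),z+dz])-[300,120]+.5)*5.9) for a in np.linspace(0,6.28,9)]
        print(dz,np.round((proj(s,[*P,z+dz])-[300,120]+.5)*5.9),np.round(np.min(c,0)),np.round(np.max(c,0)))
crop(s,360,130,400,175,"s25b")
E
```

```text
0.0352 [468. 125.] [409.  82.] [526. 169.]
-0.0308 [452. 231.] [396. 188.] [509. 274.]
s25b scale 13.11111111111111
```

View pics/s25b.png

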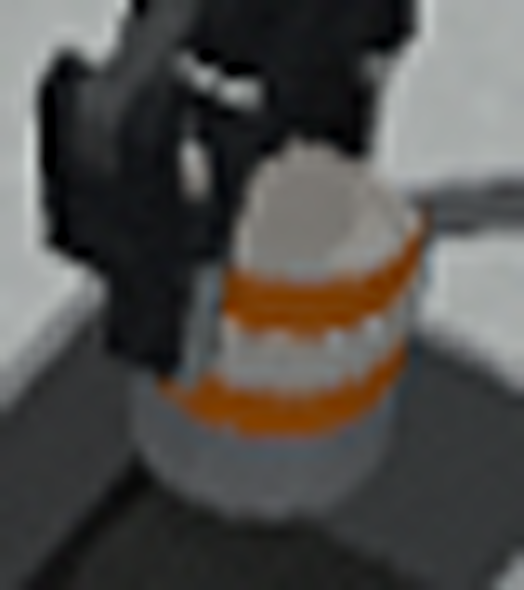

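```bash
python3 - <<'E'
from h import *
s=cam("scene"); z=r.get_obs()["tcp_pos"][2]
b=proj(s,[.47,.267,z])
for d in np.eye(3)*.01: print(np.round((proj(s,np.array([.47,.267,z])+d)-b)*5.9,1))
# red pad check: calibrations
w=cam("wrist"); k=1.22917
# case front-right... top rim corner check in wrist vs tool
print("rim corner (near,+y)",np.round(onz(w,597/k-.4,155/k-.4,.135),4), "pred", np.array([.4965,.198])+(-.105)*np.array([.998,-.062])+.181*np.array([.062,.998]))
E
```

```text
[20.2  9.3]
[ 11.1 -14.2]
[  2.3 -16.1]
rim corner (near,+y) [0.4049 0.3784 0.135 ] pred [0.402932 0.385148]
```

```bash
python3 - <<'E'
from h import *
s=cam("scene"); 
for P in((.4875,-.108),(.4885,-.104)):
  for dz in(.066,.05,0):
    c=[((proj(s,[P[0]+.026*np.cos(a),P[1]+.026*np.sin(a),dz])-[160,250]+.5)*4.214) for a in np.linspace(0,6.28,37)]
    print(P,dz,np.round(np.min(c,0)),np.round(np.max(c,0)))
E
```

```text
(0.4875, -0.108) 0.066 [562. 162.] [650. 239.]
(0.4875, -0.108) 0.05 [563. 175.] [650. 252.]
(0.4875, -0.108) 0 [564. 216.] [649. 291.]
(0.4885, -0.104) 0.066 [568. 158.] [655. 234.]
(0.4885, -0.104) 0.05 [568. 171.] [655. 247.]
(0.4885, -0.104) 0 [569. 212.] [654. 287.]
```

```bash
python3 - <<'E'
import cv2
i=cv2.imread("pics/s21.png"); cv2.imwrite("pics/s21c.png",cv2.resize(i[160:320,520:680],None,fx=3.6,fy=3.6))
E
```

```text
(no output)
```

View pics/s21c.png

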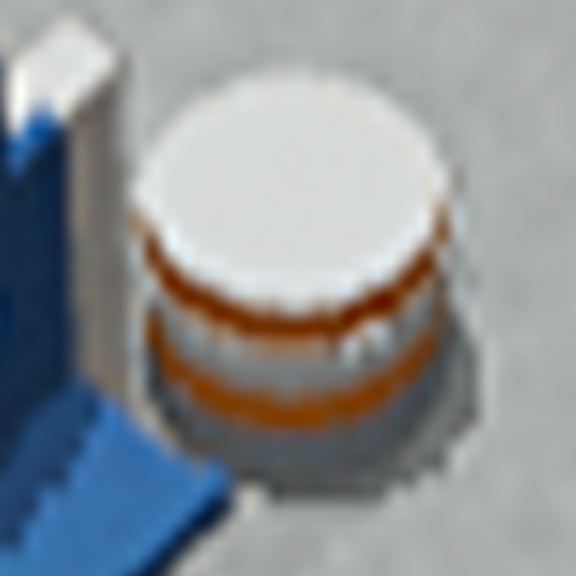

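>>> send_rows --rows ".006 .002 0 0 0 -.01;.006 .002 0 0 0 -.01;.006 .002 0 0 0 0;.006 .002 0 0 0 0;.006 .0015 0 0 0 0;.006 .001 -.01 0 0 0;0 0 -.02 0 0 0;0 0 -.02 0 0 0;0 0 -.02 0 0 0;0 0 -.02 0 0 0;0 0 -.02 0 0 0;0 0 -.015 0 0 0;0 0 -.013 0 0 0;0 0 0 0 0 0;0 0 0 0 0 0"

```text
clock: 50.75
tcp_pos: [0.507, 0.276, 0.1122]
orientation: [-1.568, 0.05, -0.051]
contact_force: [0.3, -0.1, -2.2]
grip_width: 0.0511
```

```bash
python3 - <<'E'
from h import *
o=obs(); print(o["joints"],turn_to(CJ))
w=cam("wrist"); crop(w,150,50,490,430,"w26")
s=cam("scene"); crop(s,300,120,420,220,"s26")
E
```

```text
t 50.75 tcp [0.507  0.276  0.1122] rv [-1.5684  0.05   -0.051 ] F [ 0.3 -0.1 -2.2] M [0.   0.04 0.  ] w 0.0511
[ 0.1320291   0.68317923 -1.01833277  1.84898581  0.68715114  1.00851666
  0.32800918] [-0.00175851  0.00066834  0.00235585]
w26 scale 1.5526315789473684
s26 scale 5.9
```

View pics/w26.png

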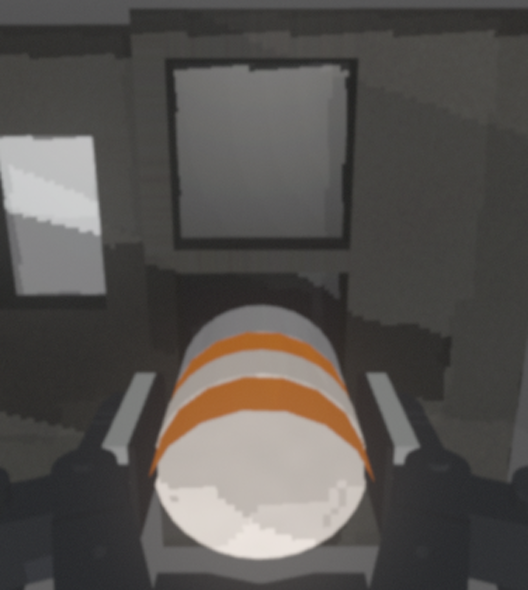

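View pics/s26.png

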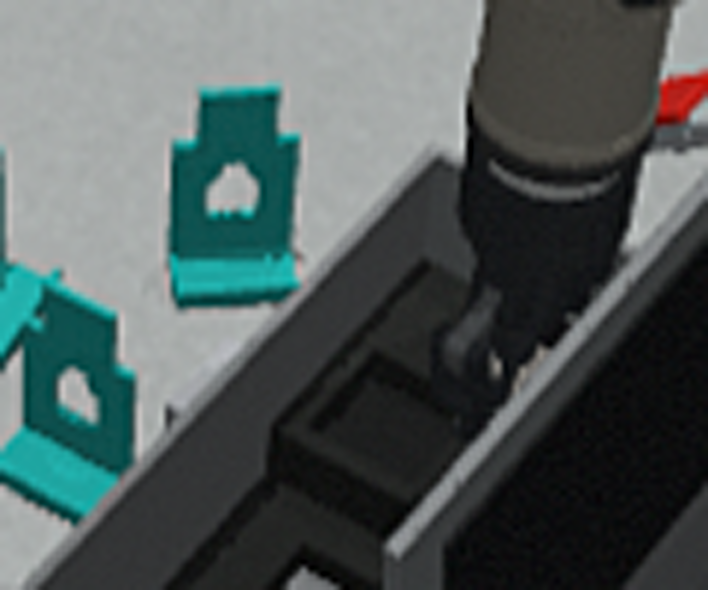

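```bash
python3 - <<'E'
from h import *
w=cam("wrist"); k=1.55263; z=r.get_obs()["tcp_pos"][2]
f=lambda u,v,zz: np.round(onz(w,150+u/k-.4,50+v/k-.4,zz),4)
print("cart near edge",f(260,303,z-.0308)); print("rear well near edge",f(262,273,.062)); print("front well far",f(262,250,.062),"near",f(262,60,.062))
print("well sides",f(177,273,.062),f(348,273,.062))
E
```

```text
cart near edge [0.49   0.2776 0.0822]
rear well near edge [0.4861 0.2786 0.062 ]
front well far [0.4779 0.2791 0.062 ] near [0.4176 0.283  0.062 ]
well sides [0.4841 0.2493 0.062 ] [0.488  0.3082 0.062 ]
```

>>> send_rows --rows "0 .001 -.005 0 0 0;0 0 -.006 0 0 0;0 0 -.006 0 0 0;0 0 -.006 0 0 0;0 0 -.005 0 0 0;0 0 -.004 0 0 0;0 0 -.003 0 0 0;0 0 -.002 0 0 0;0 0 0 0 0 0"

```text
clock: 51.8
tcp_pos: [0.5067, 0.2766, 0.0748]
orientation: [-1.569, 0.05, -0.051]
contact_force: [0.7, -0.1, -1.9]
grip_width: 0.0509
```

>>> send_rows --rows "0 0 -.001 0 0 0;0 0 -.001 0 0 0;0 0 -.0005 0 0 0;0 0 0 0 0 0"

```text
clock: 52.2
tcp_pos: [0.507, 0.2767, 0.0729]
orientation: [-1.569, 0.05, -0.052]
contact_force: [-0.6, -0.9, 1.4]
grip_width: 0.0508
```

```bash
python3 - <<'E'
from h import *
obs(); w=cam("wrist"); crop(w,150,50,490,430,"w27")
E
```

```text
t 52.2 tcp [0.507  0.2767 0.0729] rv [-1.5689  0.0499 -0.0516] F [-0.6 -0.9  1.4] M [-0.21  0.13  0.01] w 0.0508
w27 scale 1.5526315789473684
```

View pics/w27.png

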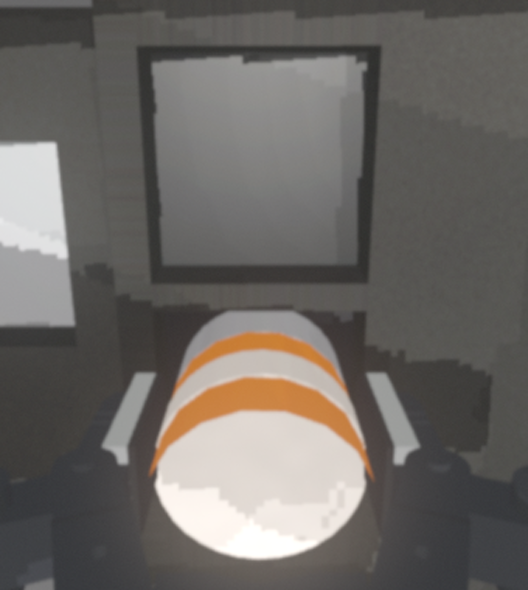

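>>> send_rows --rows "0 0 0 0 0 0;0 0 0 0 0 0;0 0 0 0 0 0;0 0 0 0 0 0;0 0 0 0 0 0;0 0 .01 0 0 0;0 0 .02 0 0 0;0 0 .02 0 0 0;0 0 .03 0 0 0;0 0 .03 0 0 0;0 0 .03 0 0 0;0 0 0 0 0 0" --grip 0.075

```text
clock: 53.45
tcp_pos: [0.5084, 0.2791, 0.2188]
orientation: [-1.564, 0.044, -0.057]
contact_force: [0.8, -0.5, 0.1]
grip_width: 0.0749
```

```bash
python3 - <<'E'
from h import *
o=obs(); print(o["joints"]); w=cam("wrist"); crop(w,0,0,640,480,"w28")
s=cam("scene"); crop(s,160,100,480,340,"s28")
E
```

```text
t 53.45 tcp [0.5084 0.2791 0.2188] rv [-1.564   0.0442 -0.0566] F [ 0.8 -0.5  0.1] M [ 0.01  0.04 -0.02] w 0.0749
[ 0.20322773  0.56835851 -1.11936092  1.75686507  0.55769222  1.1647254
  0.42492712]
w28 scale 1.2291666666666667
s28 scale 2.4583333333333335
```

View pics/w28.png

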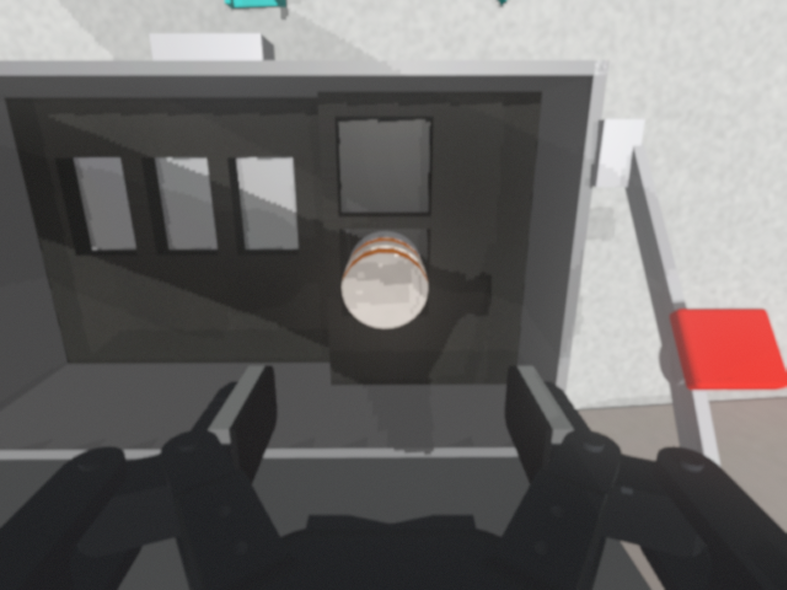

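View pics/s28.png

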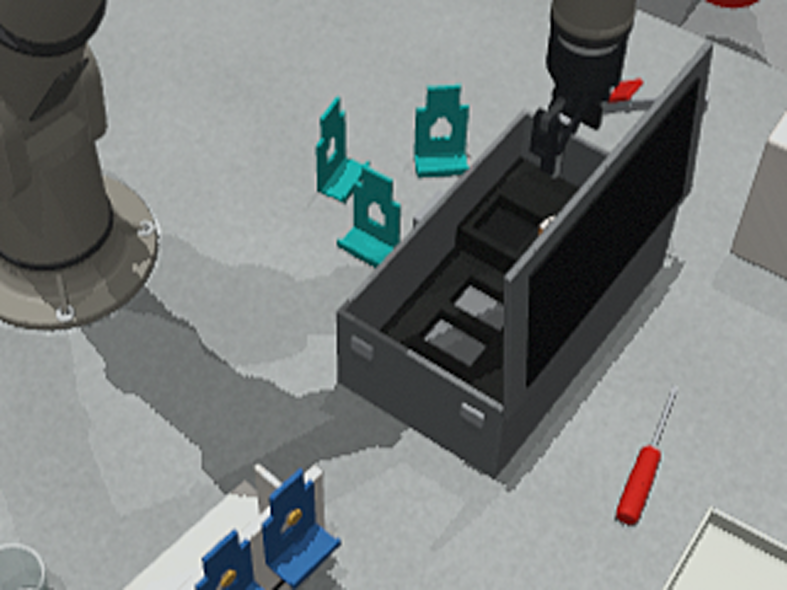

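```bash
python3 - <<'E'
from h import *
obsl=[]
for n,roi in(("wrist",(500,200,640,360)),("top",(160,205,190,235)),("scene",(400,125,430,150))):
    f=cam(n); x0,y0,x1,y1=roi; h=cv2.cvtColor(f["pixels"],cv2.COLOR_RGB2HSV)[y0:y1,x0:x1]
    m=cv2.inRange(h,(0,140,70),(8,255,255)); M=cv2.moments(m,True); c=(M["m10"]/M["m00"]+x0,M["m01"]/M["m00"]+y0); ys,xs=np.nonzero(m); print(n,c,M["m00"],xs.min()+x0,xs.max()+x0,ys.min()+y0,ys.max()+y0)
    obsl.append((f,*c))
print(tri(*obsl),tri(obsl[1],obsl[2]),tri(obsl[0],obsl[2]),tri(obsl[0],obsl[1]))
for f,u,v in obsl: print(onz(f,u,v,.209))
E
```

```text
wrist (601.8782928323463, 289.925464570145) 4897.0 561 639 258 323
top (173.2929292929293, 221.2929292929293) 99.0 168 179 217 226
scene (413.7837837837838, 136.5) 74.0 408 420 132 141
[0.51165982 0.40308721 0.20689256] [0.51181605 0.40275198 0.20781258] [0.51163173 0.40356841 0.20652059] [0.51184157 0.40324403 0.20593331]
[0.5100218  0.40087053 0.209     ]
[0.51127613 0.40210295 0.209     ]
[0.51238931 0.40193175 0.209     ]
```

>>> send_rows --rows "0 0 .03 0 0 0;-.002 .01 .03 0 0 0;-.002 .015 .02 -.005 -.08 0;-.002 .015 0 -.005 -.08 0;-.002 .015 0 -.005 -.08 0;-.002 .015 0 -.005 -.08 0;-.002 .015 0 -.005 -.08 0;-.002 .015 0 -.005 -.08 0;-.002 .015 0 -.005 -.08 0;-.002 .01 0 -.005 -.08 0;-.003 0 0 0 0 0;0 0 0 0 0 0" --grip 0

```text
clock: 54.9
tcp_pos: [0.4849, 0.4015, 0.2917]
orientation: [-1.531, -0.455, -0.548]
contact_force: [0.7, -0.3, -0.1]
grip_width: -0.0003
```

```bash
cat >> h.py <<'E'
PP=np.array([.5988,-.0372,-.8])
def turn_press():
    y=PP/np.linalg.norm(PP); d=np.array([.062,.998,0]); d-=y*(d@y); d/=np.linalg.norm(d); T=np.column_stack([np.cross(y,d),y,d])
    return (R.from_matrix(T)*R.from_rotvec(r.get_obs()["orientation"]).inv()).as_rotvec()
E
python3 - <<'E'
from h import *
o=obs(); print(o["joints"],turn_press(), np.array([.512,.403,.207])-.04*PP-o["tcp_pos"])
w=cam("wrist"); crop(w,0,0,640,480,"w29")
E
```

```text
t 54.9 tcp [0.4849 0.4015 0.2917] rv [-1.5308 -0.4546 -0.5485] F [ 0.7 -0.3 -0.1] M [ 0.06  0.59 -0.02] w -0.0003
[-0.25301507  0.35666163 -1.0007834   1.91075481  1.07053699  1.10229818
 -0.24316164] [-0.00081149 -0.00431822 -0.00032015] [ 0.00314438  0.00295616 -0.0526928 ]
w29 scale 1.2291666666666667
```

View pics/w29.png

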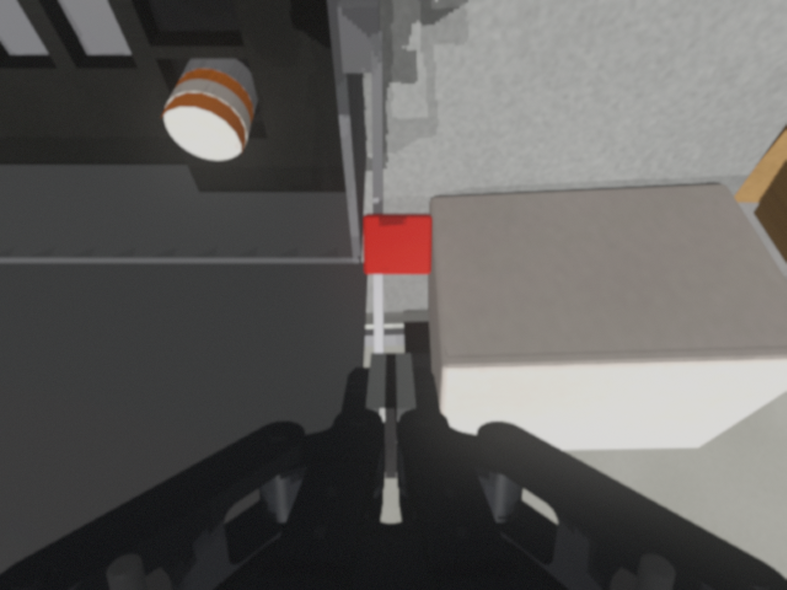

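>>> send_rows --rows ".001 .001 -.015 0 -.004 0;.001 .001 -.02 0 0 0;.001 .001 -.0177 0 0 0;0 0 0 0 0 0;.006 -.0004 -.008 0 0 0;.006 -.0004 -.008 0 0 0;.004 -.0002 -.005 0 0 0;0 0 0 0 0 0"

```text
clock: 55.75
tcp_pos: [0.5057, 0.4027, 0.2181]
orientation: [-1.53, -0.457, -0.556]
contact_force: [0.2, 0.2, 0.3]
grip_width: 0.0002
```

```bash
python3 - <<'E'
from h import *
o=obs(); print(np.array([.512,.403,.207])-o["tcp_pos"])
w=cam("wrist"); crop(w,0,0,640,480,"w30")
E
```

```text
t 55.75 tcp [0.5057 0.4027 0.2181] rv [-1.5296 -0.4565 -0.556 ] F [0.2 0.2 0.3] M [0.05 0.65 0.01] w 0.0002
[ 0.00625959  0.00027847 -0.01110348]
w30 scale 1.2291666666666667
```

View pics/w30.png

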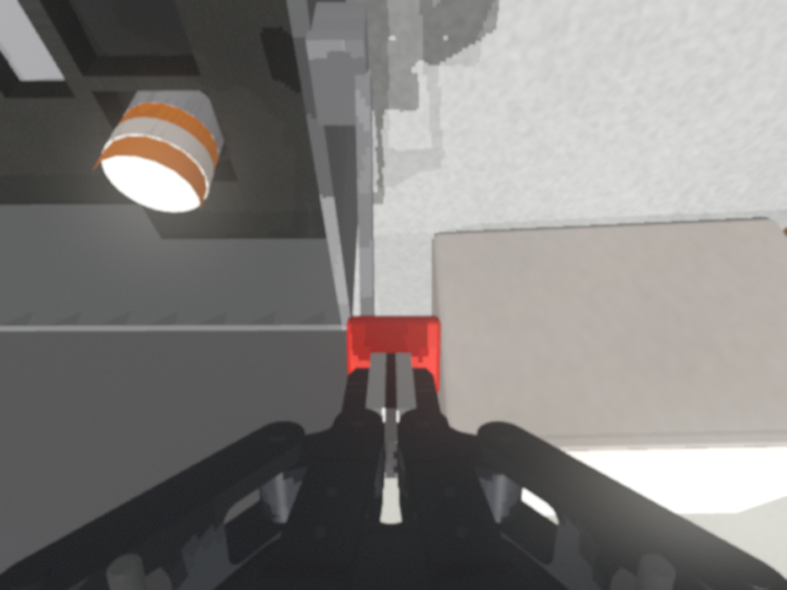

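>>> send_rows --rows ".003 0 -.004 0 0 0;.003 0 -.004 0 0 0;.0018 0 -.0024 0 0 0;.0018 0 -.0024 0 0 0;.0018 0 -.0024 0 0 0;.0018 0 -.0024 0 0 0;.0018 0 -.0024 0 0 0"

```text
clock: 56.5
tcp_pos: [0.5204, 0.4037, 0.1993]
orientation: [-1.528, -0.459, -0.557]
contact_force: [-0.3, -0.6, 5.2]
grip_width: -0.0002
```

>>> send_rows --rows ".0018 0 -.0024 0 0 0;.0018 0 -.0024 0 0 0;.0018 0 -.0024 0 0 0;.0018 0 -.0024 0 0 0"

```text
clock: 56.9
tcp_pos: [0.5276, 0.4033, 0.1898]
orientation: [-1.529, -0.459, -0.557]
contact_force: [-1.2, -2.0, 7.6]
grip_width: 0.0002
```

>>> send_rows --rows ".0015 0 -.0026 0 0 0;.0015 0 -.0026 0 0 0;.0015 0 -.0026 0 0 0;.0014 0 -.0027 0 0 0;.0014 0 -.0027 0 0 0;.0012 0 -.0027 0 0 0;.0012 0 -.0027 0 0 0;0 0 0 0 0 0"

```text
clock: 57.7
tcp_pos: [0.5372, 0.4027, 0.1708]
orientation: [-1.53, -0.458, -0.557]
contact_force: [-2.5, -3.4, 5.8]
grip_width: -0.0002
```

```bash
python3 - <<'E'
from h import *
o=obs(); print(o["joints"])
w=cam("wrist"); crop(w,0,0,640,480,"w31"); s=cam("scene"); crop(s,300,60,480,200,"s31")
E
```

```text
t 57.7 tcp [0.5372 0.4027 0.1708] rv [-1.5298 -0.4584 -0.5569] F [-2.5 -3.4  5.8] M [-0.5   0.06 -0.38] w -0.0002
[-0.32452385  0.56614397 -0.87134021  1.95235155  1.33936722  1.030127
 -0.45049712]
w31 scale 1.2291666666666667
s31 scale 4.214285714285714
```

View pics/s31.png

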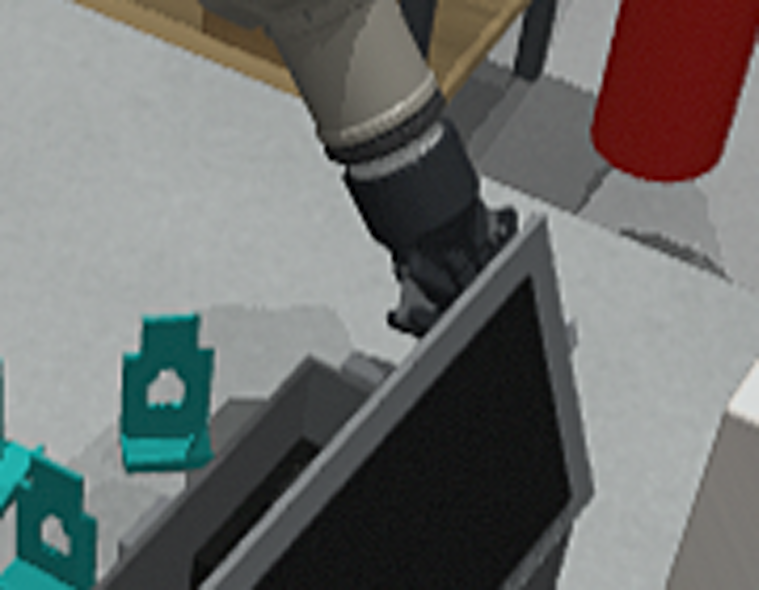

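View pics/w31.png

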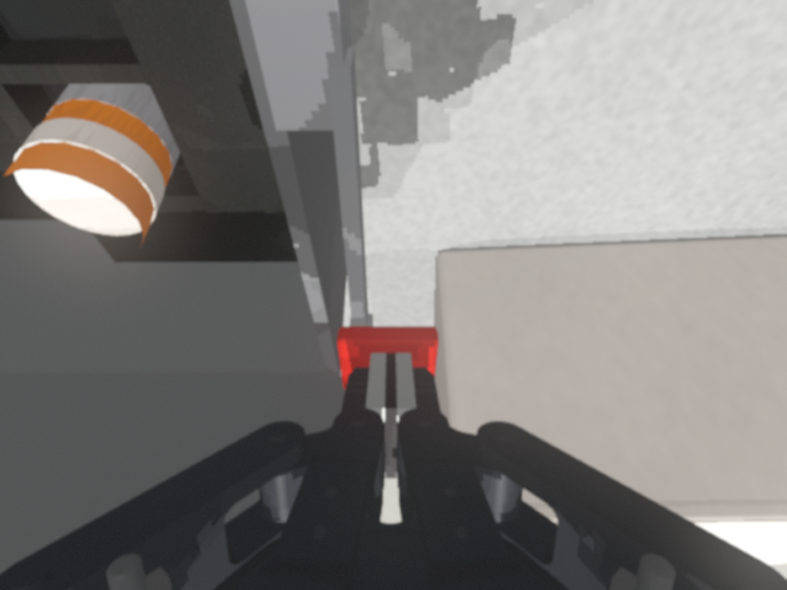

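>>> send_rows --rows "-.006 0 .008 0 0 0;-.012 0 .016 0 0 0;-.012 0 .016 0 0 0;-.012 0 .016 0 0 0;-.018 0 .024 0 0 0;-.018 0 .024 0 0 0;-.018 0 .024 0 0 0;-.018 0 .024 0 0 0;0 0 .03 0 0 0;0 0 .03 0 0 0;0 0 0 0 0 0"

```text
clock: 58.9
tcp_pos: [0.422, 0.4057, 0.387]
orientation: [-1.522, -0.461, -0.558]
contact_force: [0.1, 1.0, -0.5]
grip_width: 0.0001
```

```bash
python3 - <<'E'
from h import *
o=obs(); print(o["joints"])
w=cam("wrist"); crop(w,0,0,640,480,"w32"); s=cam("scene"); crop(s,300,60,480,320,"s32"); t=cam("top"); crop(t,140,140,340,290,"t32")
E
```

```text
t 58.9 tcp [0.422  0.4057 0.387 ] rv [-1.522  -0.4607 -0.558 ] F [ 0.1  1.  -0.5] M [ 0.08  0.63 -0.03] w 0.0001
[-0.2176287   0.18423086 -1.09055178  1.85212191  0.87311617  1.19179204
 -0.11934634]
w32 scale 1.2291666666666667
s32 scale 2.269230769230769
t32 scale 3.933333333333333
```

View pics/s32.png

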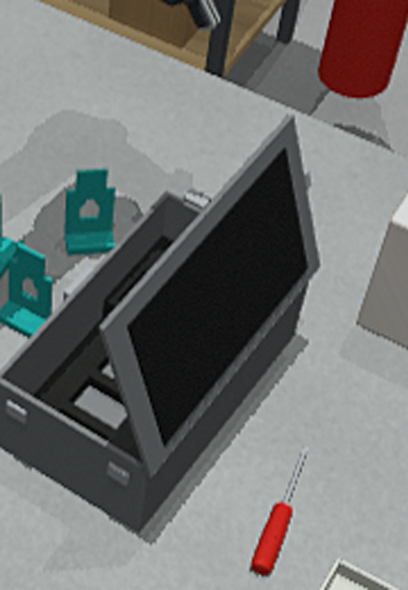

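View pics/t32.png

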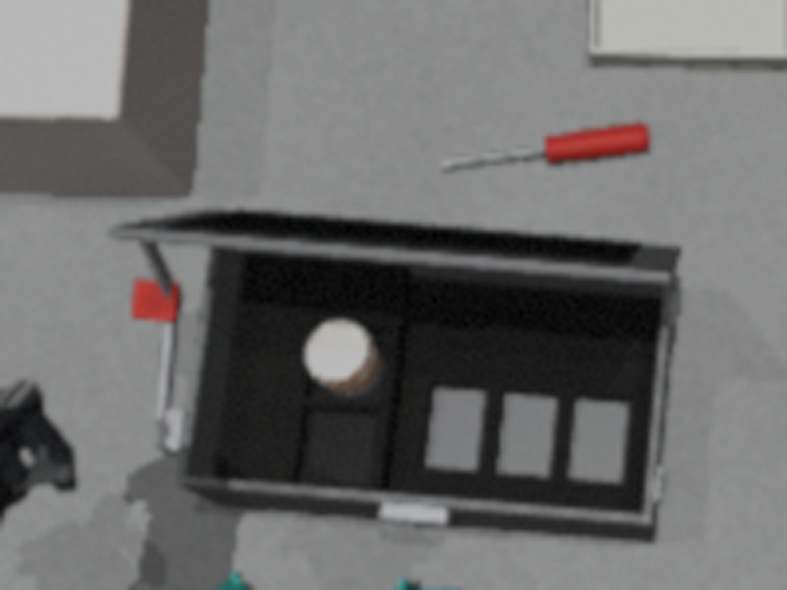

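View pics/w32.png

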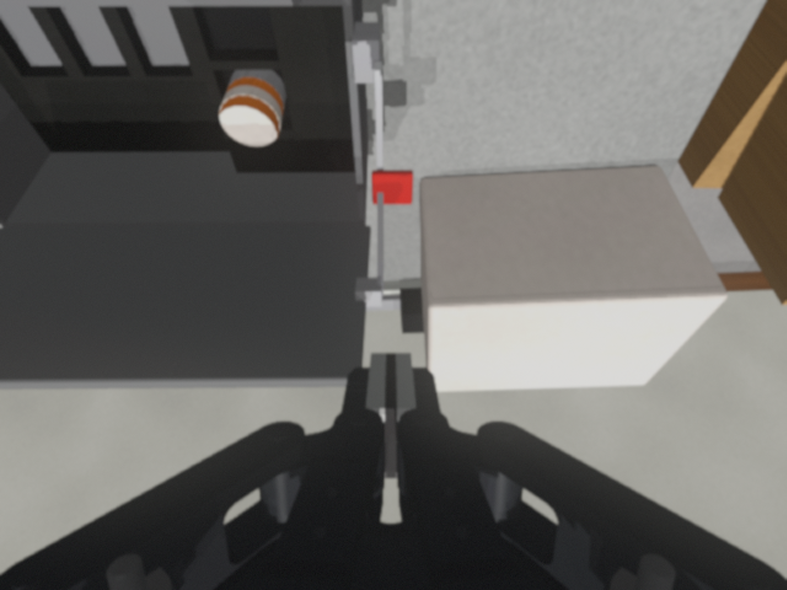

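```bash
python3 - <<'E'
from h import *
s=cam("scene"); t=cam("top")
S=lambda u,v:(300+u/2.2692-.4,60+v/2.2692-.4); T=lambda u,v:(140+u/3.9333-.4,140+v/3.9333-.4)
ex=np.array([.998,-.062,0]); ey=np.array([.062,.998,0]); c=np.array([.4965,.198,0])
for a,b in(((292,117),(112,232)),((102,325),(672,278))):
    p=tri((s,*S(*a)),(t,*T(*b))); q=p-c; print(np.round(p,4),"own x",round(q@ex,4),"own y",round(q@ey,4),"ang",np.degrees(np.arctan2(p[2]-.135,.105-q@ex)))
E
```

```text
[0.5427 0.3793 0.3337] own x 0.0349 own y 0.1838 ang 70.56446221722314
[0.5184 0.0085 0.3414] own x 0.0336 own y -0.1878 ang 70.9042950222026
```

>>> send_rows --rows "0 -.005 .02 .005 .08 0;.005 -.015 .02 .005 .08 0;.01 -.02 .01 .005 .08 0;.013 -.02 .005 .005 .08 0;.013 -.02 .005 .005 .08 0;.015 -.02 0 .005 .08 0;.015 -.02 0 .005 .08 0;.015 -.02 0 .005 .08 0;.015 -.02 0 0 0 0;.02 -.02 0 0 0 0;.02 -.015 0 0 0 0;.02 -.01 0 0 0 0;.02 0 0 0 0 0;0 0 0 0 0 0"

```text
clock: 60.55
tcp_pos: [0.6058, 0.197, 0.4398]
orientation: [-1.569, 0.052, -0.054]
contact_force: [0.4, -0.2, -0.6]
grip_width: 0.0001
```

```bash
python3 - <<'E'
from h import *
o=obs(); print(o["joints"],turn_to(CJ),np.array([.60,.192,.40])-o["tcp_pos"])
w=cam("wrist"); crop(w,0,0,640,480,"w33")
E
```

```text
t 60.55 tcp [0.6058 0.197  0.4398] rv [-1.5692  0.0523 -0.054 ] F [ 0.4 -0.2 -0.6] M [ 0.02  0.02 -0.02] w 0.0001
[ 0.22712815  0.45095597 -0.97390821  1.29725287  0.36881853  1.57665799
  0.80903558] [-0.00088059  0.00111416  0.00563892] [-0.00575699 -0.00495337 -0.03982739]
w33 scale 1.2291666666666667
```

View pics/w33.png

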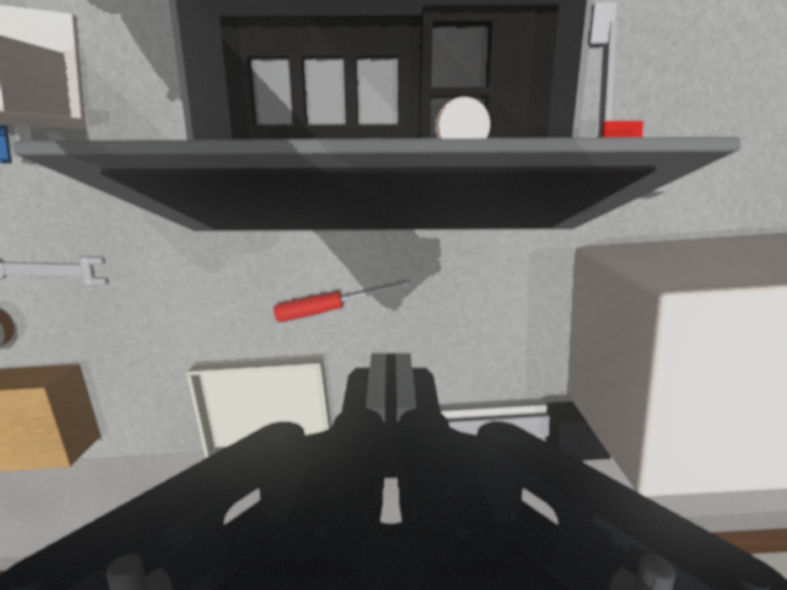

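>>> send_rows --rows "0 -.001 -.02 0 0 0;0 -.001 -.025 0 0 0;0 -.001 -.025 0 0 0;0 0 -.025 0 0 0;0 0 -.025 0 0 0;0 0 -.013 0 0 0;0 0 0 0 0 0;-.01 .0006 0 0 0 0;-.01 .0006 0 0 0 0;-.01 .0006 0 0 0 0;-.008 .0005 0 0 0 0;-.006 .0004 0 0 0 0;-.006 .0004 0 0 0 0;0 0 0 0 0 0"

```text
clock: 62.0
tcp_pos: [0.5533, 0.1987, 0.3099]
orientation: [-1.569, 0.046, -0.055]
contact_force: [-0.5, -0.4, 0.3]
grip_width: -0.0003
```

>>> send_rows --rows "-.006 .0003 -.001 0 0 0;-.006 .0003 -.002 0 0 0;-.006 .0003 -.003 0 0 0;-.006 .0003 -.003 0 0 0;-.006 .0003 -.003 0 0 0;-.006 .0003 -.003 0 0 0;0 0 0 0 0 0"

```text
clock: 62.7
tcp_pos: [0.5161, 0.2005, 0.294]
orientation: [-1.57, 0.048, -0.052]
contact_force: [0.9, 0.0, -0.3]
grip_width: 0.0003
```

```bash
python3 - <<'E'
from h import *
o=obs(); s=cam("scene"); crop(s,280,60,480,280,"s34")
E
```

```text
t 62.7 tcp [0.5161 0.2005 0.294 ] rv [-1.5698  0.0478 -0.0522] F [ 0.9  0.  -0.3] M [-0.04  0.01 -0.06] w 0.0003
s34 scale 2.6818181818181817
```

View pics/s34.png

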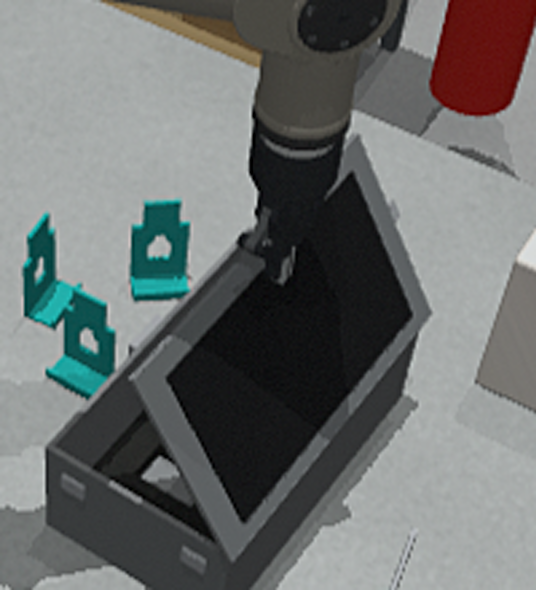

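>>> send_rows --rows "-.0055 .0003 -.004 0 0 0;-.0055 .0003 -.004 0 0 0;-.0055 .0003 -.004 0 0 0;-.006 .0004 -.0055 0 0 0;-.006 .0004 -.0055 0 0 0;-.006 .0004 -.0055 0 0 0;-.006 .0004 -.0055 0 0 0;-.005 .0003 -.0065 0 0 0;-.005 .0003 -.0065 0 0 0;-.005 .0003 -.0065 0 0 0;-.0045 .0003 -.0065 0 0 0;0 0 0 0 0 0"

```text
clock: 63.95
tcp_pos: [0.4564, 0.2037, 0.2334]
orientation: [-1.57, 0.048, -0.052]
contact_force: [-0.7, 0.3, 0.4]
grip_width: -0.0001
```

```bash
python3 - <<'E'
from h import *
o=obs(); print(o["joints"]); s=cam("scene"); crop(s,280,60,480,280,"s35")
E
```

```text
t 63.95 tcp [0.4564 0.2037 0.2334] rv [-1.5701  0.0483 -0.0523] F [-0.7  0.3  0.4] M [-0.06  0.01 -0.02] w -0.0001
[ 0.31661568  0.34597332 -1.03349932  1.91503996  0.34086069  1.06741883
  0.64827282]
s35 scale 2.6818181818181817
```

View pics/s35.png

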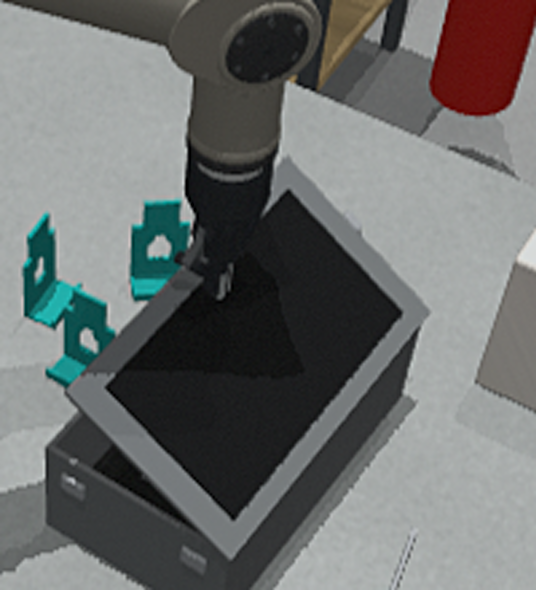

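>>> send_rows --rows "-.004 .0003 -.007 0 0 0;-.004 .0003 -.007 0 0 0;-.004 .0003 -.007 0 0 0;-.004 .0002 -.0075 0 0 0;-.003 .0002 -.0075 0 0 0;-.0025 .0002 -.0075 0 0 0;-.0025 .0001 -.0075 0 0 0;-.002 .0001 -.0075 0 0 0;-.001 .0001 -.008 0 0 0;-.001 0 -.008 0 0 0;-.001 0 -.006 0 0 0;0 0 0 0 0 0"

```text
clock: 65.2
tcp_pos: [0.428, 0.2057, 0.1531]
orientation: [-1.569, 0.048, -0.053]
contact_force: [-0.3, 0.2, 0.7]
grip_width: 0.0
```

```bash
python3 - <<'E'
from h import *
o=obs(); print(o["joints"]); s=cam("scene"); crop(s,280,60,480,280,"s36")
E
```

```text
t 65.2 tcp [0.428  0.2057 0.1531] rv [-1.5695  0.0482 -0.0528] F [-0.3  0.2  0.7] M [-0.03 -0.05 -0.01] w 0.0
[ 0.23797902  0.41059652 -0.98208644  2.05167595  0.43987249  0.89907378
  0.5191467 ]
s36 scale 2.6818181818181817
```

View pics/s36.png

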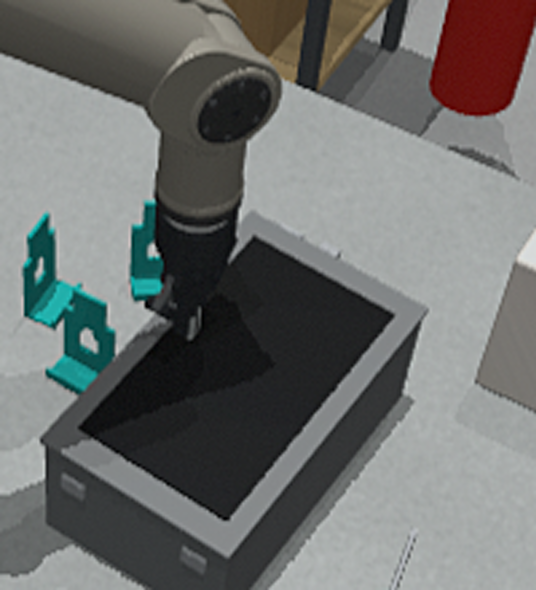

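>>> send_rows --rows "0 0 -.003 0 0 0;0 0 -.003 0 0 0;0 0 -.002 0 0 0;0 0 0 0 0 0"

```text
clock: 65.65
tcp_pos: [0.4286, 0.2059, 0.1459]
orientation: [-1.569, 0.048, -0.054]
contact_force: [0.1, 0.1, 0.5]
grip_width: 0.0002
```

>>> send_rows --rows "0 0 -.002 0 0 0;0 0 -.001 0 0 0;0 0 -.001 0 0 0;0 0 0 0 0 0"

```text
clock: 66.05
tcp_pos: [0.4288, 0.2061, 0.143]
orientation: [-1.57, 0.047, -0.055]
contact_force: [-3.6, -3.4, 12.6]
grip_width: 0.0001
```

>>> send_rows --rows "0 0 -.001 0 0 0;0 0 -.0005 0 0 0;0 0 0 0 0 0"

```text
clock: 66.35
tcp_pos: [0.4288, 0.2061, 0.1429]
orientation: [-1.571, 0.046, -0.055]
contact_force: [-9.7, -7.8, 29.9]
grip_width: 0.0006
```

Hard stop: the lid is shut. Retreat upward and check.

>>> send_rows --rows "0 0 .002 0 0 0;0 0 .01 0 0 0;0 0 .03 0 0 0;0 0 .04 0 0 0;0 0 .04 0 0 0;0 0 .04 0 0 0;0 0 .03 0 0 0;0 0 0 0 0 0;0 0 0 0 0 0"

```text
clock: 67.25
tcp_pos: [0.4288, 0.206, 0.333]
orientation: [-1.569, 0.046, -0.056]
contact_force: [-0.4, -0.6, -0.7]
grip_width: 0.0003
```

```bash
python3 - <<'E'
from h import *
o=obs(); s=cam("scene"); crop(s,130,90,460,400,"s37"); t=cam("top"); crop(t,140,120,480,340,"t37"); w=cam("wrist"); crop(w,0,0,640,480,"w37")
E
```

```text
t 67.25 tcp [0.4288 0.206  0.333 ] rv [-1.5689  0.0465 -0.0556] F [-0.4 -0.6 -0.7] M [0.01 0.02 0.01] w 0.0003
s37 scale 1.903225806451613
t37 scale 2.323529411764706
w37 scale 1.2291666666666667
```

View pics/s37.png

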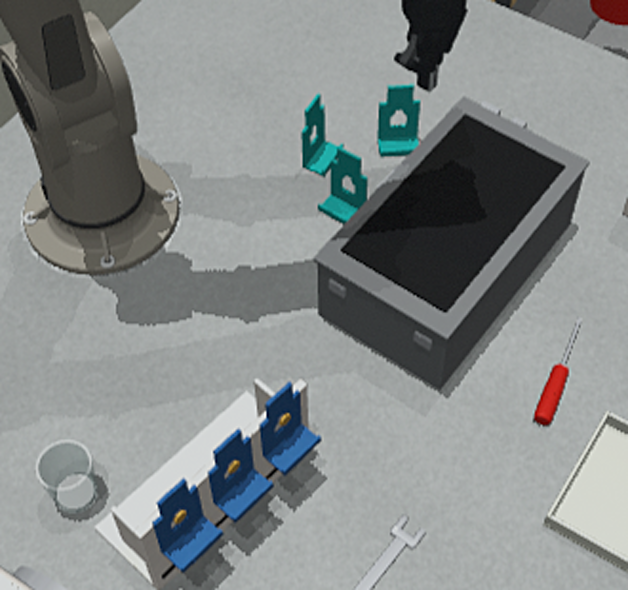

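View pics/w37.png

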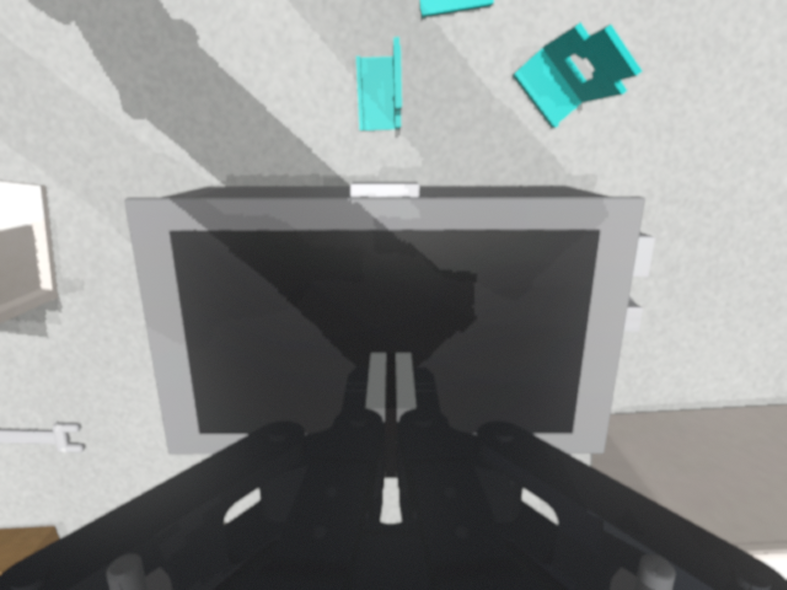

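View pics/t37.png

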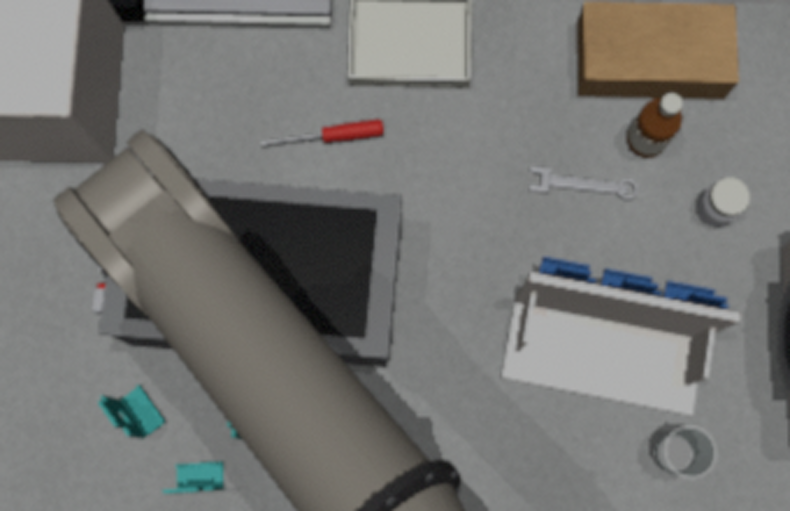

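```bash
python3 -c "
from bench import r
print(r.hand_in())"
```

```text
the job is handed in; nothing more can be done
None
```

The job is done and handed in at about 67 s of the 210 s allowed. The hand-in gives no verdict.

- **Brackets:** All three blue brackets hang on their own studs, seated at the top of the slot. I felt light contact at the bottom of each slide, and the pictures show them flat against the panel.
- **Cartridge:** Only one was on the bench. It was knocked a few centimetres during the run, so I located it again and stood it upright in the rear well. Readings of its position before the grasp differed by up to about 10 mm between cameras, so I lined it up with the well edges in the wrist view. The overhead and wrist pictures after release show it standing upright in the well.
- **Stay and lid:** I pressed the pad about 40 mm, which broke the stay, then lowered the lid along its arc. It met a hard stop at 0.143 m with about 30 N, which is the shut height.
- **Last pictures:** They show the lid flat on the case, the three brackets still hung, and the bottle, jar, beaker, screwdriver, spanner and turquoise brackets apparently unmoved. The arm was clear of everything, and the largest force I saw was about 32 N. No final check failed.
- **Joint limits:** At the third stud, joint 3 (-1.410) and joint 7 (2.959) came right up to their limits (-1.41 and 2.96). The readings stayed at or within range to the printed precision.

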